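# Clamp a circuit board on the microscope stage

### The arm

A 7-joint arm with a two-finger parallel gripper is mounted at the origin on the work surface. World frame = base frame: x ahead of the robot, y to its left, z up, the work surface at z = 0. Lengths are in m, angles in rad, forces in N, time in s.
With the tool pointing down it reaches from about 0.35 to 0.9 m from the base axis. Payload 8.1 kg.
Tool frame: the origin (TCP) lies at the very end of the fingers, on their centre line; the grasp point (between the pads) lies 19 mm behind it; z points along the fingers, y is the direction in which the jaws open and shut (so a half turn about z gives the same grasp; the last joint's range is limited). The gripper opens to 92 mm and grips with 3 to 60 N. Pads are 19 mm wide; open, the fingers measure 130 mm over their backs; the gripper's body (75 mm by 190 mm) begins 47 mm behind the grasp point.
Start: joints at [-1.211, 0.434, 0.025, 1.573, -0.012, 1.134, -0.075], TCP at [0.279, 0.559, 0.227] pointing down, gripper open.
Joint ranges: [-2.62, 2.62], [-0.44, 2.09], [-1.27, 1.32], [0.08, 2.57], [-1.32, 4.46], [0.12, 2], [-2.74, 2.74]. Speed limits (rad/s): [2.22, 2.22, 3.01, 3.01, 3.14, 3.14, 3.14].

### API

Orientations are given as a rotation vector (axis times angle).
In Python, from cell import observe, get_image, sign_off gives the robot as it stands.
- The arm moves only by the tool arm_command, never from a script. Its argument "deltas" is a list of rows, each an object with "xyz": the shift along the tool's x, y, z in cm, a list of three; "turn": the turn about the tool's z in degrees; "jaw": the closure in counts, from 0 (fully open) to 255 (shut). A call has 1 to 5 rows; each row is the pose to reach, as a shift and turn from the pose measured when the call began, along the tool's axes at that moment; what a row does not reach only later rows make up. A row lasts 1/12 s, in which the tool goes at most 41.7 mm and 7.16 degrees, less where a joint would pass 70% of its speed; a pose out of reach is approached as far as the arm can. A call with a gripper value outside its range is refused whole. The fingers move at their own pace and stop on an object; "force" is the grip in N (left out, the last holds). Time passes only in rows, so rows that repeat a pose let the fingers close. It gives the time, the measured TCP pose, the force and the opening at its end, in the units of the state.
- observe(): the state, without advancing time (a new reading comes with each control period).
- get_image(name): name is "scene" or "top" or "wrist"; returns a dict with "frame" (400x640x3 uint8, red, green, blue), "depth" (400x640 float32, m along the optical axis (not along the pixel's ray), 0 where there is no reading), "camera_matrix" (3x3 intrinsics, pixels), "distortion" ([k1, k2, p1, p2, k3] as OpenCV has them; the pictures are not rectified), "cam_to_world" (4x4, takes a point from camera to world coordinates). Camera axes: x right, y up, looking along -z (the intrinsics and any distortion apply to the point x, -y, -z); pixel columns grow to the right and rows downward; lengths in m; the calibration is good to about 2 mm. A picture is of the moment at which its call begins.
- sign_off(): hands the job in, once; it reports no verdict.
The state is a dict: "clock": time; "joints": joint angles; "dq": joint speeds; "joint_efforts": joint torques, N m; "position": TCP position; "ee_rot": TCP orientation; "force": force on the tool from outside, world axes, zero at the start; "ft_torque": the same for the moment, N m; "width": opening from 0.0 (shut) to 1.0 (fully open).
Only numpy, scipy, OpenCV 4.12 (cv2) and the standard library are available. Lean on these libraries where they do the work, as an engineer would, in place of code of your own. Each camera call takes 0.05 s, during which the arm holds its last target.

### The job

Put the green circuit board with the black finned heat sink on the stage under the microscope, heat sink towards the robot's side, lying flat on the plate between the yellow lip and the red spring jaw, and centred between the two dark side stops. To get it in, gently press its far edge against the spring jaw, which gives way, and gently lower the near edge behind the lip. Do not knock the microscope, and leave the other things on the bench where they are.

Things in the scene. Friction and masses are not known exactly. Their poses are not given: they have to be found in the camera images.
- board: Loose green board, 120 (its x) x 80 (y) x 5 mm thick, about 0.2 kg; origin at the centre of its underside, z up. Two white connectors at its +x end (top 16 mm above the underside).
- board_sink (a point): Middle of the top of the board's black finned heat sink, board point (-35, 0, 33) mm. Heat sink 44 (x) x 26 (y) x 28 mm tall, stands on the board's upper face; good to grip across its 26 mm width, 27 mm of clear board on either side.
- board_chip (a point): Top of the flat black chip, 30 x 30 mm, at the end away from the heat sink: board point (35, 0, 8) mm.
- stage: Fixed stage, 200 x 190 mm; origin at the centre of its underside on the bench, z up, +x is the far direction (away from the robot). Flat plate top at z = 30 mm. Two dark side stops, 10 mm high above the plate, x = -5 to 45 mm, inner faces at y = +44.5 and -44.5 mm.
- stage_seat (a point): On the plate top, stage point (0, 0, 30) mm: where the centre of the seated board's underside lies.
- stage_lip (a point): Top of the inner face of the yellow lip on the near side, stage point (-60, 0, 35) mm. The lip is 5 mm high above the plate, 70 mm wide in y, 6 mm thick; the seated board's near edge rests against its inner face.
- jaw: Red spring jaw at the stage's far side, 70 mm wide in y, top 18.5 mm above the plate; origin on its flat near face, at plate height. At rest this face is at stage x = 54 mm, 6 mm too near for the board. It slides up to 14 mm in stage +x: about 4 N at first, plus 0.5 N per mm, hard end at 14 mm.
- scope: Fixed stereo microscope; origin and axes coincide with the stage's. White head x = -50 to 80, y = -50 to 50 (knobs to 80), z = 212 to 312 mm; blue eyepieces lean towards the robot to about x = -85, z = 370 mm. No room for a vertical tool at the stage: lean it 25 to 45 degrees, gripper body towards -x. Boom behind at z = 235 mm, column at (210, 220) mm.
- scope_lens (a point): Middle of the underside of the microscope's black ring light (radius 42 mm), scope point (35, 0, 128) mm, 98 mm above the plate.
- spare: Bystander: loose blue board, 110 x 70 mm, steel can 13 mm high; origin at centre of underside.
- flux: Bystander: loose bottle, 44 mm diameter, 110 mm high; origin at centre of underside.
- brush: Bystander: loose brush lying on the bench.
- spool: Bystander: loose steel spool standing on end, 56 mm diameter, 34 mm high; origin at centre of underside.
- mug: Bystander: loose white mug, 80 mm diameter, 90 mm high; origin at centre of underside.
There are look-alikes about, which are no part of the job. Of the things shaped like the board, the green one is meant.

How it is judged:
At the end, for the whole second after the job is handed in: The green board lies flat on the stage plate (within 1.8 mm in height and 0.03 rad), clamped between lip and jaw, heat sink on the robot's side: chip within 3 mm of x = 35 mm in the stage frame, and chip and board centre within 3.5 mm of the middle line between the side stops; at rest (x of board_chip in the frame of stage between 0.032 and 0.038 m and y of board_chip in the frame of stage between -0.0035 and 0.0035 m and y of board in the frame of stage between -0.0035 and 0.0035 m and z of board in the frame of stage between 0.028 and 0.0318 m and angle between board's own z axis and vertical below 0.03 rad and linear speed of board below 0.01 m/s); the robot touches nothing.
It fails at once if the board pressed on the spring jaw with more than 30 N (contact force between board and jaw above 30 N).
It fails at once if the board was slammed or dropped on the stage (peak over 150 N) (contact force between board and stage above 150 N).
It fails at once if the robot or the board knocked the microscope (over 4 N) (contact force between any of the arm, the fingers, board and scope above 4 N).
It fails at once if a bystander (spare board, bottle, brush, mug or spool) was moved by more than 20 mm (distance of any of spare, flux, brush, mug, spool from where it was at the start of the episode above 0.02 m).
It also fails if it takes over 56 s, if anything falls off the work surface, if the arm or the gripper's body presses on something with over 40 N, if the wrist force passes 120 N, or if a joint passes its speed limit or range.

## Working session

There is one attempt and no reset: what is moved stays moved. The work goes in short steps, Python scripts to look and compute and a tool call to move; the robot and the scene stay as the last step left them, time stands still between calls to the robot, and variables do not carry over. Pictures are saved under pics/ and viewed, and the job is handed in when it is done.

Besides the shell and the picture viewer there is one more tool, called as a command line: name --argument value ..., lists and objects as JSON in quotes. arm_command: Moves the arm, as the interface text tells. Its arguments: {"type":"object","properties":{"deltas":{"type":"array","items":{"type":"object","properties":{"xyz":{"type":"array","items":{"type":"number"}},"turn":{"type":"number"},"jaw":{"type":"number"}}}},"force":{"type":"number"}},"required":["deltas"]}

```bash
mkdir -p pics; ls; cat > h.py <<'E'
import numpy as np, cv2
from cell import observe, get_image
from scipy.spatial.transform import Rotation as R
np.set_printoptions(precision=4,suppress=True)
def save(im,name,crop=None,s=1):
    f=im['frame']
    if crop: f=f[crop[1]:crop[3],crop[0]:crop[2]]
    f=cv2.resize(f,None,fx=s,fy=s,interpolation=cv2.INTER_CUBIC)
    cv2.imwrite('pics/'+name+'.png',f[:,:,::-1])
def cloud(im):
    h,w=im['depth'].shape
    u,v=np.meshgrid(np.arange(w),np.arange(h))
    p=cv2.undistortPoints(np.stack([u,v],-1).reshape(-1,1,2).astype(np.float64),im['camera_matrix'],im['distortion']).reshape(h,w,2)
    d=im['depth']
    P=np.stack([p[...,0]*d,-p[...,1]*d,-d],-1)
    T=im['cam_to_world']
    W=P@T[:3,:3].T+T[:3,3]
    W[d==0]=np.nan
    return W
E
python3 - <<'E'
from h import *
for n in ['scene','top','wrist']:
    im=get_image(n); save(im,n+'0',s=1.25); np.savez('/tmp/'+n+'0.npz',**im); print(n,im['cam_to_world'],im['distortion'])
print(observe())
E
```

```text
pics
scene [[-0.8156 -0.4385  0.3775  1.1255]
 [ 0.5783 -0.6371  0.5095  0.8344]
 [ 0.0171  0.6339  0.7732  1.3122]
 [ 0.      0.      0.      1.    ]] [-0.0567  0.      0.      0.      0.    ]
top [[ 0.0201  0.986  -0.1653  0.3077]
 [-0.9998  0.0195 -0.0049  0.0496]
 [-0.0016  0.1654  0.9862  1.3572]
 [ 0.      0.      0.      1.    ]] [-0.0186  0.      0.      0.      0.    ]
wrist [[ 0.4478 -0.8634 -0.2325  0.2163]
 [ 0.8941  0.432   0.1179  0.5902]
 [-0.0014 -0.2607  0.9654  0.3835]
 [ 0.      0.      0.      1.    ]] [-0.0339  0.      0.      0.      0.    ]
{'clock': 0.15, 'joints': array([-1.2106,  0.4351,  0.025 ,  1.5739, -0.0116,  1.134 , -0.0751]), 'dq': array([ 0.0005, -0.0026,  0.0005, -0.0044,  0.0006, -0.0011, -0.0009]), 'joint_efforts': array([  0.0009, -66.8254,   0.9854, -31.469 ,  -0.0606,   0.0394,
         0.0001]), 'position': array([0.2789, 0.5589, 0.2261]), 'ee_rot': array([-0.7205, -3.0577,  0.0019]), 'force': array([0.678 , 0.0531, 0.629 ]), 'ft_torque': array([ 0.0151, -0.0101, -0.0366]), 'width': 1.0010956836630815}
```

View pics/scene0.png

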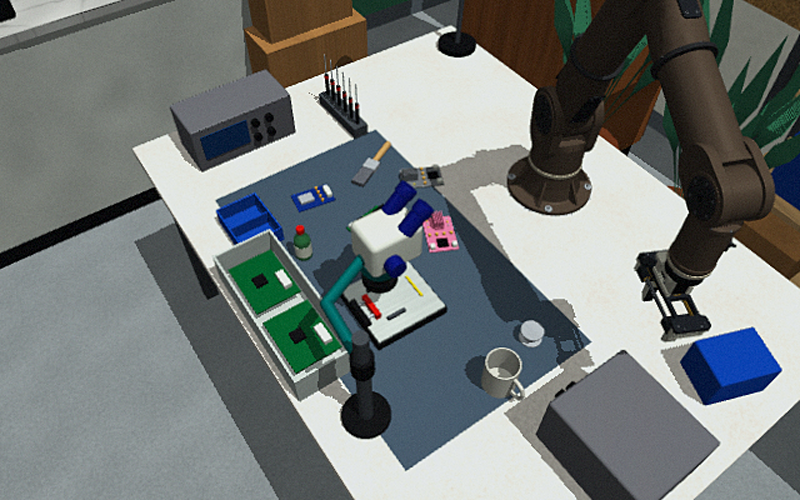

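View pics/top0.png

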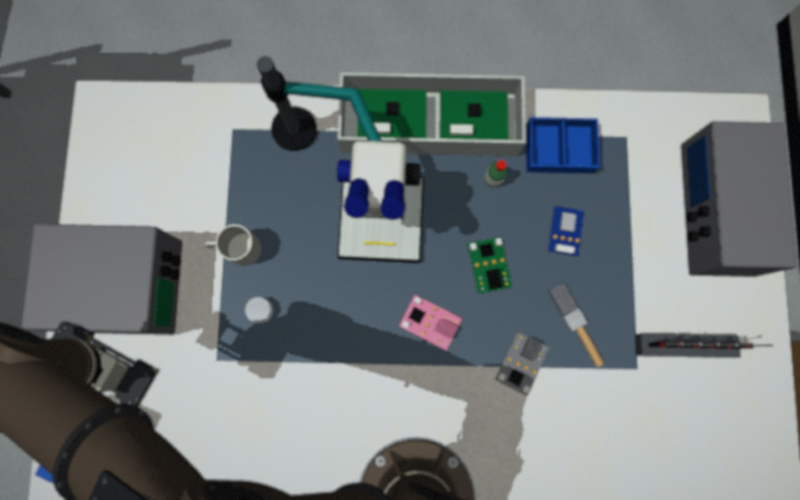

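View pics/wrist0.png

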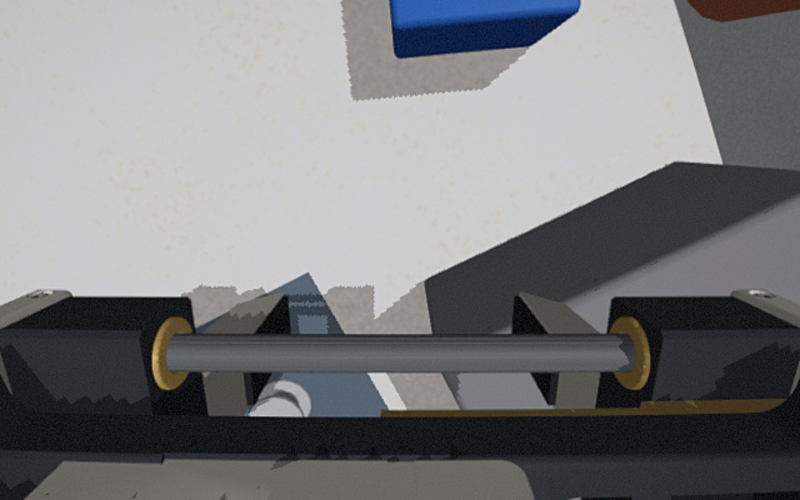

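```bash
python3 - <<'E'
from h import *
im=dict(np.load('/tmp/top0.npz'))
save(im,'topcropA',(310,170,450,330),4)
save(im,'topcropB',(250,50,450,220),4)
W=cloud(im)
for n,(u,v) in dict(board=(392,212),mug=(188,194),spool=(206,247),flux=(398,140),spare=(455,178),stageNL=(272,205),stageNR=(336,208)).items(): print(n,W[v,u])
f=im['frame'].astype(int)
r,g,b=f[...,0],f[...,1],f[...,2]
m=(g>r+25)&(g>b+25); n,l,s,c=cv2.connectedComponentsWithStats(m.astype(np.uint8))
for i in range(1,n):
    if s[i,4]>30: print('green',s[i],np.nanmedian(W[l==i],0))
m=(r>b+60)&(g>b+60); n,l,s,c=cv2.connectedComponentsWithStats(m.astype(np.uint8))
for i in range(1,n):
    if s[i,4]>10: print('yel',s[i],np.nanmedian(W[l==i],0),W[l==i][[0,-1]])
E
```

```text
board [ 0.5143 -0.1627  0.0016]
mug [0.5545 0.4283 0.0067]
spool [0.4004 0.3605 0.0349]
flux [ 0.7053 -0.1682  0.0816]
spare [ 0.6164 -0.3451  0.0104]
stageNL [0.5239 0.1817 0.026 ]
stageNR [ 0.5196 -0.0003  0.0214]
green [ 288   71   53   39 1380] [0.8735 0.047  0.0523]
green [ 352   72   55   39 1725] [ 0.8639 -0.1286  0.0521]
green [286  99   6  10  36] [0.8137 0.1437 0.0527]
green [392 132  12  11  71] [ 0.7108 -0.1631  0.0778]
green [376 191  33  43 611] [ 0.5143 -0.1535  0.0051]
yel [292 193  24   3  52] [0.5558 0.0968 0.0348] [[0.5578 0.1253 0.0361]
 [0.5536 0.0602 0.0346]]
```

View pics/topcropA.png

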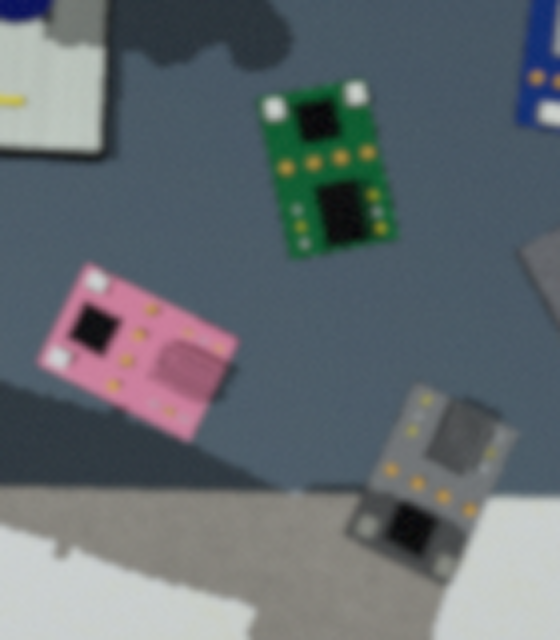

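View pics/topcropB.png

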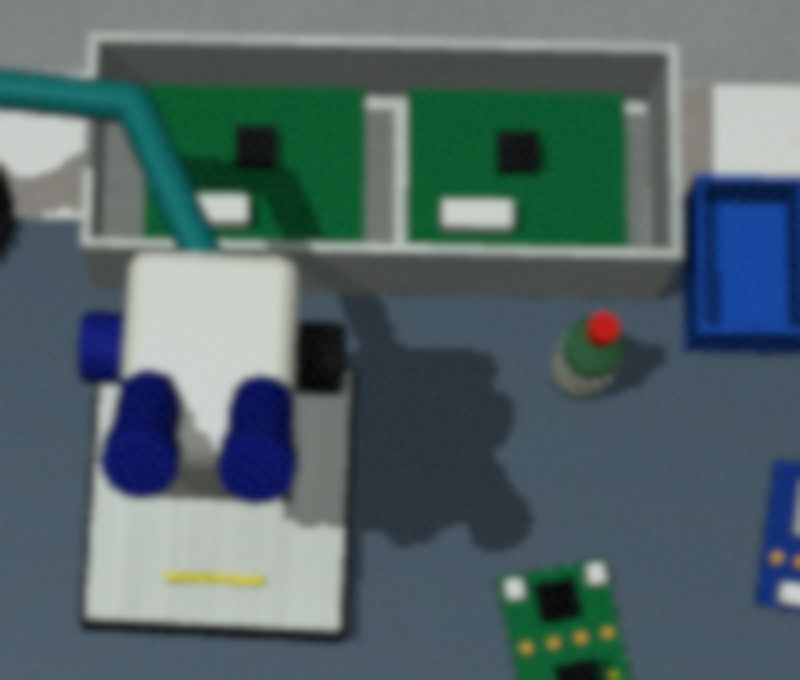

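```bash
python3 - <<'E'
from h import *
for nm in ['top','scene']:
    im=dict(np.load(f'/tmp/{nm}0.npz')); W=cloud(im)
    f=im['frame'].astype(int); r,g,b=f[...,0],f[...,1],f[...,2]
    z=W[...,2]
    hsv=cv2.cvtColor(im['frame'],cv2.COLOR_RGB2HSV)
    H,S,V=[hsv[...,i].astype(int) for i in range(3)]
    def rep(name,m,minn=8):
        P=W[m]; 
        if len(P)<minn: print(nm,name,'few',len(P));return
        rect=cv2.minAreaRect((P[:,:2]*1000).astype(np.float32))
        print(nm,name,len(P),'c',np.round(rect[0],1),'size',np.round(rect[1],1),'ang',round(rect[2],2),'zmed',np.nanmedian(P[:,2]).round(4), 'mean',P.mean(0))
    reg=(W[...,0]>0.4)&(W[...,0]<0.8)&(W[...,1]>-0.05)&(W[...,1]<0.25)
    rep('lip',reg&(H>20)&(H<35)&(S>120)&(z<0.06))
    rep('jaw',reg&((H<8)|(H>172))&(S>140)&(z<0.08))
    rep('plate',reg&(z>0.022)&(z<0.04)&(S<40)&(V>60))
    rg=(W[...,0]>0.42)&(W[...,0]<0.6)&(W[...,1]>-0.26)&(W[...,1]<-0.06)
    rep('green',rg&(H>50)&(H<80)&(S>100))
    rep('sink',rg&(V<60)&(z>0.025))
    rep('white',rg&(z>0.01)&(V>150)&(S<60))
    rep('gold',rg&(H>15)&(H<35)&(S>100)&(V>100))
im=dict(np.load('/tmp/scene0.npz'));save(im,'sc_stage',(260,180,370,290),6)
E
```

```text
top lip 23 c [555.6  92.6] size [59.7  4. ] ang 86.81 zmed 0.0348 mean [0.5551 0.0921 0.0349]
top jaw few 0
top plate 2548 c [618.5  93.3] size [237.  362.2] ang 81.94 zmed 0.0302 mean [0.5905 0.0836 0.03  ]
top green 773 c [ 515.1 -160.7] size [119.7  79.8] ang 12.15 zmed 0.0056 mean [ 0.512  -0.1594  0.0071]
top sink 109 c [ 480.4 -168.6] size [42.5 27.1] ang 12.87 zmed 0.0317 mean [ 0.4802 -0.1685  0.0314]
top white 32 c [ 561.3 -150.3] size [13.  68.9] ang 12.93 zmed 0.0168 mean [ 0.5617 -0.1504  0.0163]
top gold 33 c [ 497.7 -161.3] size [57.4 66.4] ang 3.36 zmed 0.0103 mean [ 0.5187 -0.1625  0.0096]
scene lip 52 c [554.9  87.8] size [322.8 191. ] ang 9.94 zmed 0.0337 mean [0.5643 0.0973 0.0306]
scene jaw 128 c [661.  145.2] size [119.3 256.2] ang 47.94 zmed 0.0462 mean [0.6767 0.0996 0.0418]
scene plate 2141 c [626.3  85.9] size [214.1 356.1] ang 80.54 zmed 0.0301 mean [0.6225 0.1112 0.0302]
scene green 32 c [ 521.4 -187.4] size [118.9  28.8] ang 9.86 zmed 0.0055 mean [ 0.5065 -0.1949  0.0097]
scene sink 17 c [ 481.5 -176.6] size [34.9 11.4] ang 3.16 zmed 0.0314 mean [ 0.4796 -0.1793  0.0321]
scene white few 5
scene gold few 0
```

View pics/sc_stage.png

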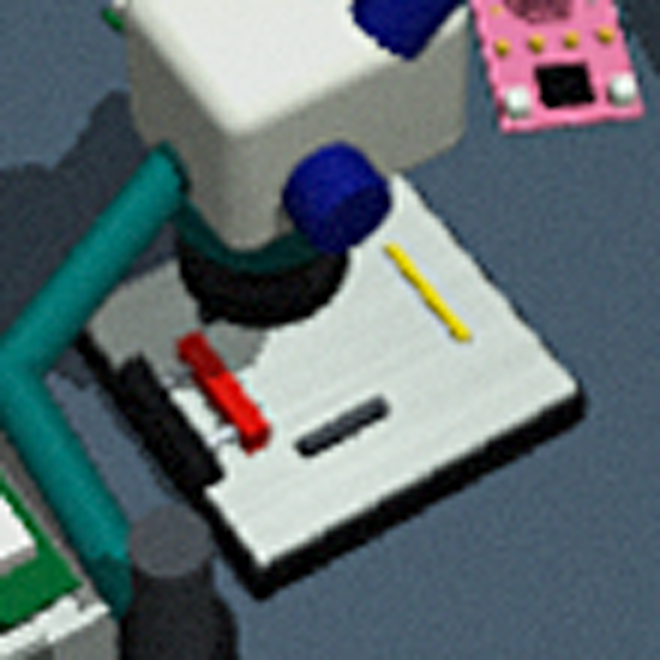

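```bash
python3 - <<'E'
from h import *
for nm in ['top','scene']:
    im=dict(np.load(f'/tmp/{nm}0.npz')); W=cloud(im); z=W[...,2]
    hsv=cv2.cvtColor(im['frame'],cv2.COLOR_RGB2HSV)
    reg=(W[...,0]>0.45)&(W[...,0]<0.75)&(W[...,1]>-0.05)&(W[...,1]<0.25)
    m=reg&(abs(z-0.03)<0.006)&(hsv[...,1]<40)&(hsv[...,2]>90)
    n,l,s,c=cv2.connectedComponentsWithStats(m.astype(np.uint8)); i=1+np.argmax(s[1:,4]); P=W[l==i]
    print(nm,len(P),P.min(0),P.max(0))
    # edges: bins in x -> extreme y
    for side in (1,-1):
        X=[];Y=[]
        for x in np.arange(P[:,0].min()+.01,P[:,0].max()-.01,.005):
            q=P[abs(P[:,0]-x)<.0025]
            if len(q)>3: X.append(x);Y.append(side*np.max(side*q[:,1]))
        X=np.array(X);Y=np.array(Y);k=np.ones(len(X),bool)
        for _ in range(6):
            c=np.polyfit(X[k],Y[k],1); k=abs(np.polyval(c,X)-Y)<.004
        print('side',side,k.sum(),len(X),'yaw',np.degrees(np.arctan(c[0])),'y@.6',np.polyval(c,.6))
    for side in (-1,1):
        X=[];Y=[]
        for y in np.arange(P[:,1].min()+.01,P[:,1].max()-.01,.005):
            q=P[abs(P[:,1]-y)<.0025]
            if len(q)>3: X.append(y);Y.append(side*np.max(side*q[:,0]))
        X=np.array(X);Y=np.array(Y);k=np.ones(len(X),bool)
        for _ in range(6):
            c=np.polyfit(X[k],Y[k],1); k=abs(np.polyval(c,X)-Y)<.004
        print('xedge',side,k.sum(),len(X),'yaw',-np.degrees(np.arctan(c[0])),'x@.09',np.polyval(c,.09))
E
```

```text
top 2295 [0.5205 0.0007 0.024 ] [0.6979 0.1879 0.036 ]
side 1 31 32 yaw -2.1908321040364416 y@.6 0.1836573080843086
side -1 32 32 yaw -0.5632972853681394 y@.6 0.003150905666506507
xedge -1 34 34 yaw -1.4759578458779943 x@.09 0.5230150759451844Traceback (most recent call last):
  File "<stdin>", line 26, in <module>
    raise TypeError("expected non-empty vector for x")
TypeError: expected non-empty vector for x
```

```bash
cat >> h.py <<'E'
def st(p=True):
    o=observe(); Rm=R.from_rotvec(o['ee_rot']).as_matrix()
    if p:
        print('t',round(o['clock'],2),'pos',o['position'],'w',round(o['width'],3),'F',o['force'],'j',o['joints'])
        print('tool x',Rm[:,0],'y',Rm[:,1],'z',Rm[:,2])
    return o,Rm
def goto(tgt,off=None):
    o,Rm=st(); d=Rm.T@(np.array(tgt)-o['position'])*100
    print('delta cm (tool)',d,'len mm',np.linalg.norm(d)*10,'rows',np.linalg.norm(d)*10/41.7)
    return d
E
python3 - <<'E'
from h import *
goto([0.37,0.1,0.25]); goto([0.480,-0.1685,0.20])
E
```

```text
t 0.15 pos [0.2789 0.5589 0.2261] w 1.001 F [0.678  0.0531 0.629 ] j [-1.2106  0.4351  0.025   1.5739 -0.0116  1.134  -0.0751]
tool x [-0.8948  0.4465 -0.0001] y [ 0.4465  0.8948 -0.0012] z [-0.0004 -0.0011 -1.    ]
delta cm (tool) [-28.6397 -36.9967  -2.3396] len mm 468.45058211247306 rows 11.233826909172015
t 0.15 pos [0.2789 0.5589 0.2261] w 1.001 F [0.678  0.0531 0.629 ] j [-1.2106  0.4351  0.025   1.5739 -0.0116  1.134  -0.0751]
tool x [-0.8948  0.4465 -0.0001] y [ 0.4465  0.8948 -0.0012] z [-0.0004 -0.0011 -1.    ]
delta cm (tool) [-50.4703 -56.1041   2.6859] len mm 755.1244815868986 rows 18.108500757479582
```

arm_command --deltas '[{"xyz":[-2.4,-3.1,-0.2],"turn":-7},{"xyz":[-4.9,-6.4,-0.4],"turn":-14},{"xyz":[-7.4,-9.6,-0.6],"turn":-21},{"xyz":[-10,-12.8,-0.8],"turn":-28},{"xyz":[-12.4,-16,-1],"turn":-35}]'

```text
schema error: expected keys xyz, turn, jaw
```

```bash
python3 - <<'E'
from h import *
goto([0.37,0.1,0.25]); goto([0.480,-0.1685,0.20])
E
```

```text
t 0.15 pos [0.2789 0.5589 0.2261] w 1.001 F [0.678  0.0531 0.629 ] j [-1.2106  0.4351  0.025   1.5739 -0.0116  1.134  -0.0751]
tool x [-0.8948  0.4465 -0.0001] y [ 0.4465  0.8948 -0.0012] z [-0.0004 -0.0011 -1.    ]
delta cm (tool) [-28.6397 -36.9967  -2.3396] len mm 468.45058211247306 rows 11.233826909172015
t 0.15 pos [0.2789 0.5589 0.2261] w 1.001 F [0.678  0.0531 0.629 ] j [-1.2106  0.4351  0.025   1.5739 -0.0116  1.134  -0.0751]
tool x [-0.8948  0.4465 -0.0001] y [ 0.4465  0.8948 -0.0012] z [-0.0004 -0.0011 -1.    ]
delta cm (tool) [-50.4703 -56.1041   2.6859] len mm 755.1244815868986 rows 18.108500757479582
```

arm_command --deltas '[{"xyz":[-2.4,-3.1,-0.2],"turn":-7,"jaw":0},{"xyz":[-4.9,-6.4,-0.4],"turn":-14,"jaw":0},{"xyz":[-7.4,-9.6,-0.6],"turn":-21,"jaw":0},{"xyz":[-10,-12.8,-0.8],"turn":-28,"jaw":0},{"xyz":[-12.4,-16,-1],"turn":-35,"jaw":0}]'

```text
clock: 0.57
position: [0.3186, 0.3581, 0.2361]
ee_rot: [0.241, -3.132, 0.003]
force: [1.6, -0.7, 0.8]
width: 1.001
```

```bash
python3 - <<'E'
from h import *
goto([0.37,0.1,0.25]); goto([0.480,-0.1685,0.20])
E
```

```text
t 0.57 pos [0.3186 0.3581 0.2361] w 1.001 F [ 1.6062 -0.7263  0.7976] j [-0.906   0.1943 -0.0586  1.8969  0.0138  1.0524  0.7543]
tool x [-0.9882 -0.1532  0.0006] y [-0.1532  0.9882 -0.0017] z [-0.0004 -0.0017 -1.    ]
delta cm (tool) [ -1.1186 -26.2951  -1.3468] len mm 263.53319012299966 rows 6.319740770335723
t 0.57 pos [0.3186 0.3581 0.2361] w 1.001 F [ 1.6062 -0.7263  0.7976] j [-0.906   0.1943 -0.0586  1.8969  0.0138  1.0524  0.7543]
tool x [-0.9882 -0.1532  0.0006] y [-0.1532  0.9882 -0.0017] z [-0.0004 -0.0017 -1.    ]
delta cm (tool) [ -7.8772 -54.5054   3.6955] len mm 551.9547796650662 rows 13.236325651440437
```

arm_command --deltas '[{"xyz":[-0.5,-4.1,0],"turn":-2,"jaw":0},{"xyz":[-1,-8.2,0],"turn":-4,"jaw":0},{"xyz":[-1,-12.3,0],"turn":-4,"jaw":0},{"xyz":[-1,-16.4,0],"turn":-4,"jaw":0},{"xyz":[-1,-20.5,0],"turn":-4,"jaw":0}]'

```text
clock: 0.98
position: [0.3597, 0.1549, 0.2364]
ee_rot: [0.35, -3.122, 0.002]
force: [1.0, -0.2, 0.1]
width: 0.997
```

arm_command --deltas '[{"xyz":[0,-4.1,0],"turn":0,"jaw":0},{"xyz":[0,-8.2,0],"turn":0,"jaw":0},{"xyz":[0,-12.3,0],"turn":0,"jaw":0},{"xyz":[-1,-16.4,0],"turn":0,"jaw":0},{"xyz":[-2,-20.4,0],"turn":0,"jaw":0}]'

```text
clock: 1.4
position: [0.4241, -0.0416, 0.237]
ee_rot: [-0.35, 3.122, -0.002]
force: [1.4, 1.6, 1.0]
width: 1.002
```

```bash
python3 - <<'E'
from h import *
goto([0.480,-0.1685,0.10])
E
```

```text
t 1.4 pos [ 0.4241 -0.0416  0.237 ] w 1.002 F [1.4014 1.6171 1.0242] j [-0.3389  0.0867  0.339   2.0314 -0.0325  1.0283  1.8101]
tool x [-0.9751 -0.2217 -0.0002] y [-0.2217  0.9751 -0.001 ] z [ 0.0004 -0.001  -1.    ]
delta cm (tool) [ -2.6332 -13.6027  13.7151] len mm 194.95423344463407 rows 4.675161473492423
```

arm_command --deltas '[{"xyz":[-0.7,-3.8,1],"turn":0,"jaw":60},{"xyz":[-1.4,-7.5,3],"turn":0,"jaw":60},{"xyz":[-2,-10.8,5.5],"turn":0,"jaw":60},{"xyz":[-2.6,-13.6,8],"turn":0,"jaw":60},{"xyz":[-2.6,-13.6,11],"turn":0,"jaw":60}]'

```text
clock: 1.82
position: [0.482, -0.175, 0.127]
ee_rot: [-0.342, 3.119, -0.009]
force: [1.1, 0.4, -0.1]
width: 0.771
```

```bash
python3 - <<'E'
from h import *
goto([0.481,-0.1685,0.012])
save(get_image('top'),'t1',(310,120,450,330),3.5)
save(get_image('wrist'),'w1')
E
```

```text
t 1.82 pos [ 0.482 -0.175  0.127] w 0.771 F [ 1.0767  0.3597 -0.0893] j [-0.0714  0.3775  0.4088  1.995  -0.2     0.8017  2.2395]
tool x [-0.9763 -0.2164 -0.0032] y [-0.2164  0.9763 -0.0062] z [ 0.0044 -0.0054 -1.    ]
delta cm (tool) [-0.0057  0.7315 11.4939] len mm 115.17130769706291 rows 2.7619018632389185
```

View pics/w1.png

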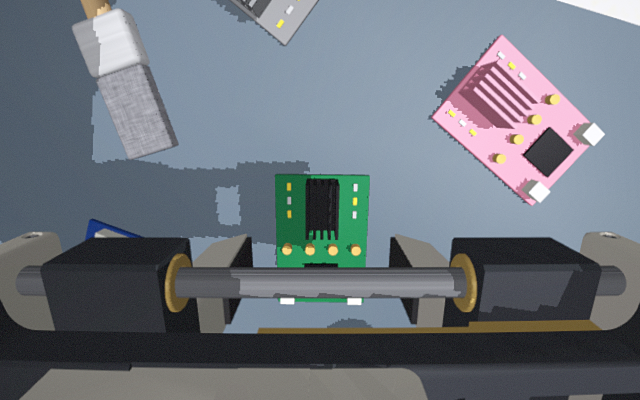

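```bash
python3 - <<'E'
from h import *
o,Rm=st(); im=get_image('wrist'); W=cloud(im)
hsv=cv2.cvtColor(im['frame'],cv2.COLOR_RGB2HSV); z=W[...,2]
reg=(W[...,0]>0.4)&(W[...,0]<0.6)&(W[...,1]>-0.26)&(W[...,1]<-0.06)
for n,m in (('sink',reg&(hsv[...,2]<70)&(abs(z-.033)<.006)),('green',reg&(hsv[...,0]>45)&(hsv[...,0]<85)&(hsv[...,1]>100)&(z<.02))):
    r=cv2.minAreaRect((W[m][:,:2]*1000).astype(np.float32)); print(n,m.sum(),r,W[m].mean(0))
    ys=(W[m]-o['position'])@Rm; print('tool coords',ys.min(0),ys.max(0))
E
```

```text
t 1.92 pos [ 0.4768 -0.169   0.1233] w 0.766 F [-0.724  -0.0051 -0.8415] j [-0.0751  0.3791  0.4034  2.0037 -0.1997  0.8037  2.2348]
tool x [-0.9756 -0.2193  0.0072] y [-0.2193  0.9757  0.0013] z [-0.0073 -0.0003 -1.    ]
sink 849 ((481.0050964355469, -169.38619995117188), (43.86980438232422, 24.935546875), 11.982609748840332) [ 0.4795 -0.1699  0.0323]
tool coords [-0.0265 -0.0142  0.0886] [0.0174 0.0111 0.0964]
green 5936 ((515.6246948242188, -162.56185913085938), (120.16859436035156, 80.63067626953125), 11.808574676513672) [ 0.5002 -0.1656  0.0045]
tool coords [-0.1004 -0.0431  0.1043] [0.0204 0.0387 0.1237]
```

arm_command --deltas '[{"xyz":[-0.4,-0.15,4],"turn":0.5,"jaw":60},{"xyz":[-0.4,-0.15,8],"turn":0.5,"jaw":60},{"xyz":[-0.4,-0.15,10.5],"turn":0.5,"jaw":60},{"xyz":[-0.4,-0.15,11.2],"turn":0.5,"jaw":60},{"xyz":[-0.4,-0.15,11.2],"turn":0.5,"jaw":100}]'

```text
clock: 2.38
position: [0.4812, -0.1678, 0.0136]
ee_rot: [0.336, -3.117, -0.002]
force: [-0.1, -0.3, 0.8]
width: 0.731
```

arm_command --deltas '[{"xyz":[0,0,0],"turn":0,"jaw":255},{"xyz":[0,0,0],"turn":0,"jaw":255},{"xyz":[0,0,0],"turn":0,"jaw":255},{"xyz":[0,0,0],"turn":0,"jaw":255},{"xyz":[0,0,0],"turn":0,"jaw":255}]' --force 25

```text
clock: 2.8
position: [0.4819, -0.1679, 0.0146]
ee_rot: [0.337, -3.119, -0.002]
force: [-0.6, -0.9, -0.2]
width: 0.377
```

```bash
python3 - <<'E'
from h import *
st()
E
```

```text
t 2.8 pos [ 0.4819 -0.1679  0.0146] w 0.377 F [-0.571  -0.8674 -0.1856] j [-0.0011  0.5565  0.3153  2.0741 -0.3121  0.5602  2.3226]
tool x [-0.9769 -0.2135  0.0044] y [-0.2135  0.9769  0.0016] z [-0.0047  0.0006 -1.    ]
```

arm_command --deltas '[{"xyz":[0,0,0],"turn":0,"jaw":255},{"xyz":[0,0,0],"turn":0,"jaw":255},{"xyz":[0,0,0],"turn":0,"jaw":255},{"xyz":[0,0,0],"turn":0,"jaw":255}]' --force 25

```text
clock: 3.13
position: [0.4822, -0.168, 0.0151]
ee_rot: [0.337, -3.12, -0.002]
force: [-2.5, 0.8, 7.7]
width: 0.278
```

arm_command --deltas '[{"xyz":[0,0,-0.3],"turn":0,"jaw":255},{"xyz":[0,0,-0.3],"turn":5,"jaw":255},{"xyz":[0,0,-0.3],"turn":10,"jaw":255},{"xyz":[0,0,-0.3],"turn":14,"jaw":255},{"xyz":[0,0,-0.3],"turn":14,"jaw":255}]'

```text
clock: 3.55
position: [0.4819, -0.1678, 0.018]
ee_rot: [-0.051, -3.136, -0.001]
force: [-0.2, -0.9, -1.7]
width: 0.285
```

```bash
python3 - <<'E'
from h import *
st()
im=get_image('wrist'); save(im,'w2')
st()
E
```

```text
t 3.55 pos [ 0.4819 -0.1678  0.018 ] w 0.285 F [-0.2099 -0.8546 -1.72  ] j [-0.054   0.5601  0.3889  2.0765 -0.3771  0.577   2.14  ]
tool x [-0.9995  0.0324  0.0048] y [0.0324 0.9995 0.0006] z [-0.0047  0.0008 -1.    ]
t 3.6 pos [ 0.482  -0.1678  0.018 ] w 0.282 F [-0.2212  1.0437 -3.1057] j [-0.0534  0.5599  0.388   2.0764 -0.376   0.5767  2.1433]
tool x [-0.9996  0.028   0.0047] y [0.028  0.9996 0.0004] z [-0.0047  0.0006 -1.    ]
```

View pics/w2.png

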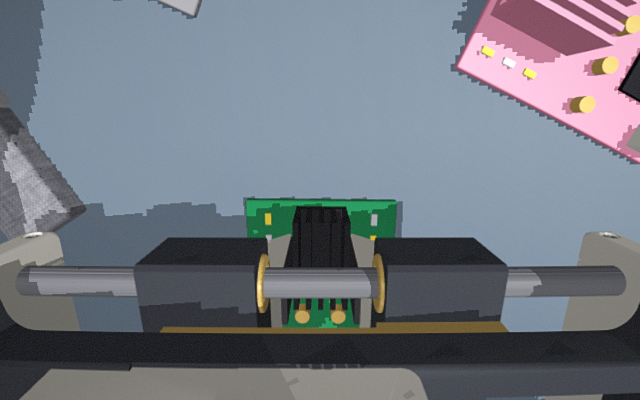

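arm_command --deltas '[{"xyz":[0,0,0.2],"turn":0,"jaw":255},{"xyz":[0,0,0.32],"turn":0,"jaw":255},{"xyz":[0,0,0.32],"turn":0,"jaw":120},{"xyz":[0,0,0.2],"turn":0,"jaw":80},{"xyz":[0,0,0],"turn":0,"jaw":60}]'

```text
clock: 4.02
position: [0.4819, -0.1679, 0.018]
ee_rot: [-0.043, -3.137, -0.001]
force: [0.0, 0.4, 0.2]
width: 0.45
```

arm_command --deltas '[{"xyz":[0,0,-1],"turn":0,"jaw":60},{"xyz":[0,0,-5],"turn":0,"jaw":60},{"xyz":[0,0,-9],"turn":0,"jaw":60},{"xyz":[0,0,-13],"turn":0,"jaw":60},{"xyz":[0,0,-17],"turn":0,"jaw":60}]'

```text
clock: 4.43
position: [0.4821, -0.1683, 0.1906]
ee_rot: [-0.043, -3.136, -0.0]
force: [2.0, 0.5, 0.1]
width: 0.756
```

```bash
cat >> h.py <<'E'
def board(im,o,Rm,reg):
    W=cloud(im); hsv=cv2.cvtColor(im['frame'],cv2.COLOR_RGB2HSV); z=W[...,2]
    g=(W[...,0]>reg[0])&(W[...,0]<reg[1])&(W[...,1]>reg[2])&(W[...,1]<reg[3])
    for n,m in (('sink',g&(hsv[...,2]<70)&(abs(z-.033)<.006)),('green',g&(hsv[...,0]>45)&(hsv[...,0]<85)&(hsv[...,1]>100)&(z<.02))):
        if m.sum()<5: print(n,'few');continue
        r=cv2.minAreaRect((W[m][:,:2]*1000).astype(np.float32)); print(n,m.sum(),np.round(r[0],1),np.round(r[1],1),round(r[2],2))
E
python3 - <<'E'
from h import *
im=get_image('wrist'); save(im,'w3')
o,Rm=st()
board(im,o,Rm,(.4,.6,-.26,-.06))
E
```

```text
t 4.48 pos [ 0.4857 -0.17    0.1977] w 0.763 F [ 2.7755 -1.5104  5.6197] j [-0.195   0.299   0.5466  1.9154 -0.187   0.9718  1.9795]
tool x [-0.9996  0.0285 -0.0049] y [ 0.0285  0.9996 -0.0011] z [ 0.0049 -0.0012 -1.    ]
sink 609 [ 480.5 -168. ] [25.3 43.4] 87.92
green 5169 [ 516.7 -169.3] [ 80.5 121.6] 88.18
```

View pics/w3.png

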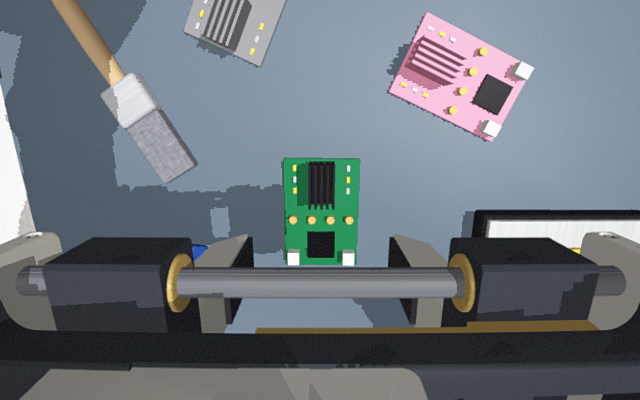

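arm_command --deltas '[{"xyz":[0,1.5,-4],"turn":0,"jaw":60},{"xyz":[0,3,-8],"turn":0,"jaw":60},{"xyz":[0,4.5,-12],"turn":0,"jaw":60},{"xyz":[0,6,-16],"turn":0,"jaw":60},{"xyz":[0,7.5,-20],"turn":0,"jaw":60}]'

```text
clock: 4.9
position: [0.4857, -0.0996, 0.3874]
ee_rot: [0.046, 3.135, -0.002]
force: [1.7, -0.4, -0.7]
width: 0.766
```

arm_command --deltas '[{"xyz":[-1,1.5,-4],"turn":0,"jaw":60},{"xyz":[-4,3,-7],"turn":0,"jaw":60},{"xyz":[-8,4.5,-8],"turn":0,"jaw":60},{"xyz":[-12,5,-8],"turn":0,"jaw":60},{"xyz":[-16,5,-8],"turn":0,"jaw":60}]'

```text
clock: 5.32
position: [0.6432, -0.0517, 0.4709]
ee_rot: [0.039, 3.132, 0.0]
force: [0.2, -0.5, 0.5]
width: 0.765
```

```bash
python3 - <<'E'
from h import *
st()
E
```

```text
t 5.32 pos [ 0.6432 -0.0517  0.4709] w 0.765 F [ 0.1757 -0.4674  0.5187] j [-0.3173  0.4144  0.5523  1.0799 -0.2164  1.6908  1.7139]
tool x [-0.9996  0.0248 -0.0098] y [0.0248 0.9997 0.0003] z [ 0.0098  0.0001 -1.    ]
```

arm_command --deltas '[{"xyz":[-4,0,0],"turn":0,"jaw":60},{"xyz":[-8,0,0],"turn":0,"jaw":60},{"xyz":[-12,0,0],"turn":0,"jaw":60},{"xyz":[-16,0,0],"turn":0,"jaw":60},{"xyz":[-20,0,0],"turn":0,"jaw":60}]'

```text
clock: 5.73
position: [0.8145, -0.0545, 0.4626]
ee_rot: [0.038, 3.108, -0.003]
force: [-4.8, 3.6, -2.5]
width: 0.767
```

```bash
python3 - <<'E'
from h import *
st()
E
```

```text
t 5.73 pos [ 0.8145 -0.0545  0.4626] w 0.767 F [-4.7701  3.6481 -2.4631] j [-0.0503  0.8604  0.3891  0.2604 -0.3275  2.0032  1.6058]
tool x [-0.9991  0.0244 -0.0339] y [ 0.0244  0.9997 -0.0014] z [ 0.0338 -0.0023 -0.9994]
```

arm_command --deltas '[{"xyz":[-4,0,0],"turn":0,"jaw":60},{"xyz":[-8,0,0],"turn":0,"jaw":60},{"xyz":[-12,0,0],"turn":0,"jaw":60}]'

```text
clock: 5.98
position: [0.8586, -0.0534, 0.4281]
ee_rot: [0.036, 3.072, -0.006]
force: [0.2, -1.8, 0.0]
width: 0.761
```

```bash
python3 - <<'E'
from h import *
st()
E
```

```text
t 5.98 pos [ 0.8586 -0.0534  0.4281] w 0.761 F [ 0.2366 -1.8075  0.026 ] j [-0.0337  0.9785  0.6665  0.1134 -0.6234  2.0028  1.5944]
tool x [-0.9973  0.0231 -0.0697] y [ 0.0233  0.9997 -0.0029] z [ 0.0696 -0.0045 -0.9976]
```

arm_command --deltas '[{"xyz":[0,0,-4],"turn":0,"jaw":60},{"xyz":[0,0,-8],"turn":0,"jaw":60},{"xyz":[0,0,-12],"turn":0,"jaw":60},{"xyz":[0,0,-16],"turn":0,"jaw":60}]'

```text
clock: 6.32
position: [0.8055, -0.0502, 0.516]
ee_rot: [0.035, 3.032, -0.011]
force: [0.3, 0.3, -0.3]
width: 0.768
```

```bash
python3 - <<'E'
from h import *
st()
E
```

```text
t 6.32 pos [ 0.8055 -0.0502  0.516 ] w 0.768 F [ 0.2656  0.2592 -0.3196] j [-0.0623  0.8042  0.4274  0.2433 -0.353   2.003   1.6035]
tool x [-0.9938  0.0226 -0.1088] y [ 0.0234  0.9997 -0.006 ] z [ 0.1086 -0.0085 -0.994 ]
```

arm_command --deltas '[{"xyz":[-2,0,-4],"turn":0,"jaw":60},{"xyz":[-4,0,-8],"turn":0,"jaw":60},{"xyz":[-5,0,-12],"turn":0,"jaw":60},{"xyz":[-6,0,-16],"turn":0,"jaw":60},{"xyz":[-7,0,-20],"turn":0,"jaw":60}]'

```text
clock: 6.73
position: [0.7724, -0.0464, 0.5694]
ee_rot: [0.035, 2.991, -0.015]
force: [0.1, -0.4, 0.6]
width: 0.767
```

arm_command --deltas '[{"xyz":[-2,0,-4],"turn":0,"jaw":60},{"xyz":[-4,0,-8],"turn":0,"jaw":60},{"xyz":[-5,0,-12],"turn":0,"jaw":60},{"xyz":[-6,0,-16],"turn":0,"jaw":60},{"xyz":[-7,0,-20],"turn":0,"jaw":60}]'

```text
clock: 7.15
position: [0.7399, -0.0426, 0.6172]
ee_rot: [0.035, 2.946, -0.018]
force: [0.7, -0.4, 1.4]
width: 0.764
```

```bash
python3 - <<'E'
from h import *
st()
E
```

```text
t 7.15 pos [ 0.7399 -0.0426  0.6172] w 0.764 F [ 0.7347 -0.4189  1.4002] j [-0.1017  0.6191  0.3773  0.342  -0.2624  2.002   1.601 ]
tool x [-0.9808  0.0222 -0.1938] y [ 0.0245  0.9997 -0.0096] z [ 0.1935 -0.0142 -0.981 ]
```

arm_command --deltas '[{"xyz":[0,0,-30],"turn":0,"jaw":60},{"xyz":[0,0,-30],"turn":0,"jaw":60},{"xyz":[0,0,-30],"turn":0,"jaw":60},{"xyz":[0,0,-30],"turn":0,"jaw":60},{"xyz":[0,0,-30],"turn":0,"jaw":60}]'

```text
clock: 7.57
position: [0.6539, -0.0375, 0.6884]
ee_rot: [0.034, 2.901, -0.02]
force: [0.8, 0.3, -0.4]
width: 0.764
```

arm_command --deltas '[{"xyz":[-20,0,-30],"turn":0,"jaw":60},{"xyz":[-20,0,-30],"turn":0,"jaw":60},{"xyz":[-20,0,-30],"turn":0,"jaw":60},{"xyz":[-20,0,-30],"turn":0,"jaw":60},{"xyz":[-20,0,-30],"turn":0,"jaw":60}]'

```text
clock: 7.98
position: [0.6541, -0.0343, 0.7093]
ee_rot: [0.033, 2.856, -0.023]
force: [0.7, -0.6, -0.4]
width: 0.762
```

```bash
python3 - <<'E'
from h import *
st()
E
```

```text
t 7.98 pos [ 0.6541 -0.0343  0.7093] w 0.762 F [ 0.7333 -0.5814 -0.4327] j [-0.1756  0.4212  0.3908  0.45   -0.2017  2.002   1.597 ]
tool x [-0.9592  0.0206 -0.282 ] y [ 0.0251  0.9996 -0.0123] z [ 0.2817 -0.0188 -0.9593]
```

arm_command --deltas '[{"xyz":[-20,5,-30],"turn":0,"jaw":60},{"xyz":[-20,5,-30],"turn":0,"jaw":60},{"xyz":[-20,5,-30],"turn":0,"jaw":60},{"xyz":[-20,5,-30],"turn":0,"jaw":60},{"xyz":[-20,5,-30],"turn":0,"jaw":60}]'

```text
clock: 8.4
position: [0.648, -0.0091, 0.7332]
ee_rot: [0.032, 2.81, -0.023]
force: [-0.9, -0.4, -0.4]
width: 0.762
```

arm_command --deltas '[{"xyz":[-20,5,-30],"turn":0,"jaw":60},{"xyz":[-20,5,-30],"turn":0,"jaw":60},{"xyz":[-20,5,-30],"turn":0,"jaw":60},{"xyz":[-20,5,-30],"turn":0,"jaw":60},{"xyz":[-20,5,-30],"turn":0,"jaw":60}]'

```text
clock: 8.82
position: [0.6374, 0.013, 0.7579]
ee_rot: [0.03, 2.764, -0.021]
force: [-0.4, 0.7, -0.4]
width: 0.764
```

arm_command --deltas '[{"xyz":[-20,0,-30],"turn":0,"jaw":60},{"xyz":[-20,0,-30],"turn":0,"jaw":60},{"xyz":[-20,0,-30],"turn":0,"jaw":60},{"xyz":[-20,0,-30],"turn":0,"jaw":60},{"xyz":[-20,0,-30],"turn":0,"jaw":60}]'

```text
clock: 9.23
position: [0.6226, 0.0104, 0.7839]
ee_rot: [0.03, 2.718, -0.02]
force: [-0.8, -0.0, 0.1]
width: 0.765
```

```bash
python3 - <<'E'
from h import *
st()
E
```

```text
t 9.23 pos [0.6226 0.0104 0.7839] w 0.765 F [-0.8106 -0.0274  0.1092] j [-0.3168  0.3486  0.5041  0.3921 -0.2194  2.0021  1.5383]
tool x [-0.9113  0.0179 -0.4114] y [ 0.0239  0.9997 -0.0094] z [ 0.4111 -0.0184 -0.9114]
```

arm_command --deltas '[{"xyz":[-20,3,-30],"turn":0,"jaw":60},{"xyz":[-20,3,-30],"turn":0,"jaw":60},{"xyz":[-20,3,-30],"turn":0,"jaw":60},{"xyz":[-20,3,-30],"turn":0,"jaw":60},{"xyz":[-20,3,-30],"turn":0,"jaw":60}]'

```text
clock: 9.65
position: [0.6052, 0.0217, 0.8094]
ee_rot: [0.028, 2.672, -0.017]
force: [-0.7, 0.0, -0.1]
width: 0.766
```

arm_command --deltas '[{"xyz":[-20,3,-30],"turn":0,"jaw":60},{"xyz":[-20,3,-30],"turn":0,"jaw":60},{"xyz":[-20,3,-30],"turn":0,"jaw":60},{"xyz":[-20,3,-30],"turn":0,"jaw":60},{"xyz":[-20,3,-30],"turn":0,"jaw":60}]'

```text
clock: 10.07
position: [0.5849, 0.0315, 0.8351]
ee_rot: [0.027, 2.625, -0.014]
force: [-0.1, -0.4, -0.2]
width: 0.765
```

arm_command --deltas '[{"xyz":[-20,0,-30],"turn":0,"jaw":60},{"xyz":[-20,0,-30],"turn":0,"jaw":60},{"xyz":[-20,0,-30],"turn":0,"jaw":60},{"xyz":[-20,0,-30],"turn":0,"jaw":60},{"xyz":[-20,0,-30],"turn":0,"jaw":60}]'

```text
clock: 10.48
position: [0.5623, 0.0267, 0.8605]
ee_rot: [0.026, 2.58, -0.012]
force: [0.4, -0.0, 0.1]
width: 0.766
```

```bash
python3 - <<'E'
from h import *
st()
goto([0.42,-0.08,0.65])
goto([0.36,-0.15,0.4])
E
```

```text
t 10.48 pos [0.5623 0.0267 0.8605] w 0.766 F [ 0.3959 -0.0192  0.1411] j [-0.4941  0.2402  0.6607  0.3718 -0.2109  2.0021  1.5161]
tool x [-0.8462  0.0159 -0.5326] y [ 0.0208  0.9998 -0.0031] z [ 0.5324 -0.0137 -0.8464]
t 10.48 pos [0.5623 0.0267 0.8605] w 0.766 F [ 0.3959 -0.0192  0.1411] j [-0.4941  0.2402  0.6607  0.3718 -0.2109  2.0021  1.5161]
tool x [-0.8462  0.0159 -0.5326] y [ 0.0208  0.9998 -0.0031] z [ 0.5324 -0.0137 -0.8464]
delta cm (tool) [ 23.078  -10.8995  10.3856] len mm 275.545358047296 rows 6.607802351254101
t 10.48 pos [0.5623 0.0267 0.8605] w 0.766 F [ 0.3959 -0.0192  0.1411] j [-0.4941  0.2402  0.6607  0.3718 -0.2109  2.0021  1.5161]
tool x [-0.8462  0.0159 -0.5326] y [ 0.0208  0.9998 -0.0031] z [ 0.5324 -0.0137 -0.8464]
delta cm (tool) [ 41.3579 -17.9448  28.4469] len mm 533.0770136228714 rows 12.783621429805068
```

```bash
python3 - <<'E'
from h import *
goto([0.5,-0.168,0.45])
E
```

```text
t 10.48 pos [0.5623 0.0267 0.8605] w 0.766 F [ 0.3959 -0.0192  0.1411] j [-0.4941  0.2402  0.6607  0.3718 -0.2109  2.0021  1.5161]
tool x [-0.8462  0.0159 -0.5326] y [ 0.0208  0.9998 -0.0031] z [ 0.5324 -0.0137 -0.8464]
delta cm (tool) [ 26.819 -19.469  31.693] len mm 458.5572103684008 rows 10.996575788211048
```

arm_command --deltas '[{"xyz":[2.4,-1.8,2.8],"turn":0,"jaw":60},{"xyz":[4.8,-3.5,5.7],"turn":0,"jaw":60},{"xyz":[7.2,-5.3,8.5],"turn":0,"jaw":60},{"xyz":[9.6,-7,11.4],"turn":0,"jaw":60},{"xyz":[12,-8.8,14.2],"turn":0,"jaw":60}]'

```text
clock: 10.9
position: [0.539, -0.0445, 0.7088]
ee_rot: [0.021, 2.58, -0.012]
force: [1.2, -1.2, 0.5]
width: 0.764
```

arm_command --deltas '[{"xyz":[2.4,-1.8,2.8],"turn":0,"jaw":60},{"xyz":[4.8,-3.5,5.7],"turn":0,"jaw":60},{"xyz":[7.2,-5.3,8.5],"turn":0,"jaw":60},{"xyz":[9.6,-7,11.4],"turn":0,"jaw":60},{"xyz":[12,-8.8,14.2],"turn":0,"jaw":60}]'

```text
clock: 11.32
position: [0.5102, -0.1333, 0.5222]
ee_rot: [0.019, 2.581, -0.011]
force: [1.3, -0.3, 0.9]
width: 0.763
```

```bash
python3 - <<'E'
from h import *
goto([0.46,-0.168,0.22])
E
```

```text
t 11.32 pos [ 0.5102 -0.1333  0.5222] w 0.763 F [ 1.2903 -0.2599  0.9261] j [-0.7633 -0.3469  0.6653  1.745   0.2885  1.1161  1.436 ]
tool x [-0.8471  0.0115 -0.5314] y [ 0.0162  0.9999 -0.0041] z [ 0.5312 -0.0121 -0.8471]
delta cm (tool) [20.2675 -3.4282 22.976 ] len mm 308.28909034133164 rows 7.393023749192605
```

arm_command --deltas '[{"xyz":[2.2,-0.7,3.4],"turn":0,"jaw":60},{"xyz":[4.4,-1.4,6.8],"turn":0,"jaw":60},{"xyz":[6.6,-2.1,10.2],"turn":0,"jaw":60},{"xyz":[8.8,-2.8,13.6],"turn":0,"jaw":60},{"xyz":[11,-3.4,17],"turn":0,"jaw":60}]'

```text
clock: 11.73
position: [0.5053, -0.1684, 0.3174]
ee_rot: [0.02, 2.582, -0.01]
force: [1.6, -1.1, -0.2]
width: 0.764
```

```bash
python3 - <<'E'
from h import *
goto([0.45,-0.168,0.14])
E
```

```text
t 11.73 pos [ 0.5053 -0.1684  0.3174] w 0.764 F [ 1.6379 -1.0506 -0.1904] j [-0.8459 -0.3009  0.9769  2.1635  0.2905  0.6041  1.5427]
tool x [-0.8473  0.0119 -0.531 ] y [ 0.0161  0.9999 -0.0032] z [ 0.5309 -0.0113 -0.8474]
delta cm (tool) [14.1019  0.0075 12.0945] len mm 185.77971472433376 rows 4.455149034156684
```

arm_command --deltas '[{"xyz":[2.2,0,3.3],"turn":0,"jaw":60},{"xyz":[4.6,0,6.5],"turn":0,"jaw":60},{"xyz":[7,0,9.7],"turn":0,"jaw":60},{"xyz":[9.4,0,12.6],"turn":0,"jaw":80},{"xyz":[11,0,14],"turn":0,"jaw":80}]'

```text
clock: 12.15
position: [0.4887, -0.1492, 0.2246]
ee_rot: [-0.011, 2.588, 0.012]
force: [0.9, -0.5, 1.4]
width: 0.699
```

```bash
python3 - <<'E'
from h import *
goto([0.487,-0.168,0.014])
im=get_image('wrist'); save(im,'w4')
o,Rm=st(); board(im,o,Rm,(.4,.6,-.26,-.06))
E
```

```text
t 12.15 pos [ 0.4887 -0.1492  0.2246] w 0.699 F [ 0.8617 -0.52    1.3867] j [-0.8102 -0.0951  1.1232  2.3478 -0.3097  0.3264  2.1814]
tool x [-0.8506 -0.0053 -0.5259] y [-0.0101  0.9999  0.0063] z [ 0.5258  0.0106 -0.8506]
delta cm (tool) [11.2322 -2.0049 17.8038] len mm 211.46099179254063 rows 5.071006997423036
t 12.2 pos [ 0.4881 -0.1496  0.2241] w 0.691 F [ 1.0713  4.7537 -0.091 ] j [-0.795  -0.0907  1.1125  2.3493 -0.3307  0.326   2.2002]
tool x [-0.8503 -0.0021 -0.5262] y [-0.0075  0.9999  0.008 ] z [ 0.5262  0.0107 -0.8503]
sink 713 [ 480.5 -168.2] [26.2 44.5] 89.09
green 5574 [ 517.4 -169.4] [ 80.4 124.1] 88.12
```

View pics/w4.png

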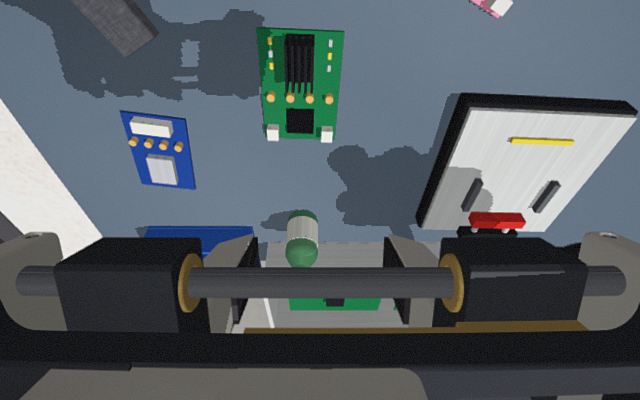

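```bash
python3 - <<'E'
from h import *
goto([0.565,-0.169,0.08])
E
```

```text
t 12.2 pos [ 0.4881 -0.1496  0.2241] w 0.691 F [ 1.0713  4.7537 -0.091 ] j [-0.795  -0.0907  1.1125  2.3493 -0.3307  0.326   2.2002]
tool x [-0.8503 -0.0021 -0.5262] y [-0.0075  0.9999  0.008 ] z [ 0.5262  0.0107 -0.8503]
delta cm (tool) [ 1.0481 -2.1102 16.2769] len mm 164.46552027567225 rows 3.9440172727978955
```

arm_command --deltas '[{"xyz":[-3,-1,2],"turn":0,"jaw":0},{"xyz":[-6,-2,4],"turn":0,"jaw":0},{"xyz":[-4,-2.1,8],"turn":0,"jaw":0},{"xyz":[-1,-2.1,12],"turn":0,"jaw":0},{"xyz":[1,-2.1,16],"turn":0,"jaw":0}]'

```text
clock: 12.62
position: [0.526, -0.1629, 0.2068]
ee_rot: [-0.021, 2.596, -0.018]
force: [-0.1, 0.2, -0.5]
width: 0.981
```

```bash
python3 - <<'E'
from h import *
goto([0.565,-0.169,0.0055])
E
```

```text
t 12.62 pos [ 0.526  -0.1629  0.2068] w 0.981 F [-0.1217  0.2377 -0.4917] j [-0.3367  0.1076  0.7135  2.2826 -0.7828  0.3491  2.6284]
tool x [-0.8547 -0.0186 -0.5189] y [-0.0115  0.9998 -0.017 ] z [ 0.5191 -0.0086 -0.8547]
delta cm (tool) [ 7.1217 -0.3165 19.2408] len mm 205.1891557670225 rows 4.920603255803896
```

arm_command --deltas '[{"xyz":[-3,0,2],"turn":0,"jaw":0},{"xyz":[-6,0,4],"turn":0,"jaw":0},{"xyz":[-6,0,4],"turn":0,"jaw":0},{"xyz":[-6,0,4],"turn":0,"jaw":0}]'

```text
clock: 12.95
position: [0.5985, -0.1621, 0.2032]
ee_rot: [-0.023, 2.598, -0.02]
force: [-0.6, 0.1, 0.1]
width: 0.999
```

```bash
python3 - <<'E'
from h import *
goto([0.57,-0.169,0.1])
E
```

```text
t 12.95 pos [ 0.5985 -0.1621  0.2032] w 0.999 F [-0.6169  0.1224  0.1281] j [-0.3013  0.2474  0.6699  2.1475 -0.8795  0.3973  2.6571]
tool x [-0.8558 -0.0205 -0.517 ] y [-0.0125  0.9997 -0.0189] z [ 0.5172 -0.0098 -0.8558]
delta cm (tool) [ 7.791  -0.4611  7.3624] len mm 107.29249024796425 rows 2.572961396833675
```

```bash
cat > data.txt <<'E'
0.2789 0.5589 0.2261 -1.2106 0.4351 0.025 1.5739 -0.0116 1.134 -0.0751 -0.0004 -0.0011 -1 
0.3186 0.3581 0.2361 -0.906 0.1943 -0.0586 1.8969 0.0138 1.0524 0.7543 -0.0004 -0.0017 -1
0.4241 -0.0416 0.237 -0.3389 0.0867 0.339 2.0314 -0.0325 1.0283 1.8101 0.0004 -0.001 -1
0.4768 -0.169 0.1233 -0.0751 0.3791 0.4034 2.0037 -0.1997 0.8037 2.2348 -0.0073 -0.0003 -1
0.4819 -0.1679 0.0146 -0.0011 0.5565 0.3153 2.0741 -0.3121 0.5602 2.3226 -0.0047 0.0006 -1
0.482 -0.1678 0.018 -0.0534 0.5599 0.388 2.0764 -0.376 0.5767 2.1433 -0.0047 0.0006 -1
0.6432 -0.0517 0.4709 -0.3173 0.4144 0.5523 1.0799 -0.2164 1.6908 1.7139 0.0098 0.0001 -1
0.8145 -0.0545 0.4626 -0.0503 0.8604 0.3891 0.2604 -0.3275 2.0032 1.6058 0.0338 -0.0023 -0.9994
0.8586 -0.0534 0.4281 -0.0337 0.9785 0.6665 0.1134 -0.6234 2.0028 1.5944 0.0696 -0.0045 -0.9976
0.8055 -0.0502 0.516 -0.0623 0.8042 0.4274 0.2433 -0.353 2.003 1.6035 0.1086 -0.0085 -0.994
0.7399 -0.0426 0.6172 -0.1017 0.6191 0.3773 0.342 -0.2624 2.002 1.601 0.1935 -0.0142 -0.981
0.6541 -0.0343 0.7093 -0.1756 0.4212 0.3908 0.45 -0.2017 2.002 1.597 0.2817 -0.0188 -0.9593
0.6226 0.0104 0.7839 -0.3168 0.3486 0.5041 0.3921 -0.2194 2.0021 1.5383 0.4111 -0.0184 -0.9114
0.5623 0.0267 0.8605 -0.4941 0.2402 0.6607 0.3718 -0.2109 2.0021 1.5161 0.5324 -0.0137 -0.8464
0.5102 -0.1333 0.5222 -0.7633 -0.3469 0.6653 1.745 0.2885 1.1161 1.436 0.5312 -0.0121 -0.8471
0.5053 -0.1684 0.3174 -0.8459 -0.3009 0.9769 2.1635 0.2905 0.6041 1.5427 0.5309 -0.0113 -0.8474
0.4881 -0.1496 0.2241 -0.795 -0.0907 1.1125 2.3493 -0.3307 0.326 2.2002 0.5262 0.0107 -0.8503
0.526 -0.1629 0.2068 -0.3367 0.1076 0.7135 2.2826 -0.7828 0.3491 2.6284 0.5191 -0.0086 -0.8547
0.5985 -0.1621 0.2032 -0.3013 0.2474 0.6699 2.1475 -0.8795 0.3973 2.6571 0.5172 -0.0098 -0.8558
E
cat > kin.py <<'E'
import numpy as np, itertools
from scipy.spatial.transform import Rotation as R
from scipy.optimize import least_squares
def fk(q,p,s):
    # p: d1, d3, d5, d7, a2(shoulder x off), a4(elbow x off before), a4b, a6
    ax=['z','y','z','y','z','y','z']
    offs=[[0,0,p[0]],[p[4],0,0],[0,0,p[1]],[p[5],0,0],[p[6],0,p[2]],[p[7],0,0],[0,0,p[3]]]
    T=np.eye(3);x=np.zeros(3)
    # j1 rotation, then offset(d1,a2), j2, j3, offset d3,a4, j4, offset a4b,d5, j5, j6, a6, d7, j7
    def rot(i): return R.from_euler(ax[i],s[i]*q[i]).as_matrix()
    T=T@rot(0); x=x+T@[p[4],0,p[0]]
    T=T@rot(1)@rot(2); x=x+T@[p[5],0,p[1]]
    T=T@rot(3); x=x+T@[p[6],0,0]
    T=T@rot(4); x=x+T@[0,0,p[2]]
    T=T@rot(5); x=x+T@[p[7],0,p[3]]
    T=T@rot(6)
    return x,T
E
python3 - <<'E'
from kin import *
D=np.loadtxt('data.txt'); 
for s3 in (1,-1):
  for s5 in (1,-1):
   for s1 in (-1,1):
    s=[s1,1,s3,1,s5,1,1]
    def f(p):
        r=[]
        for d in D:
            x,T=fk(d[3:10],p,s); r+=list(x-d[:3])+list(.3*(T[:,2]-d[10:13]))
        return r
    o=least_squares(f,[.3,.4,.4,.2,0,0,0,0])
    print(s,o.cost,o.x)
E
```

```text
[-1, 1, 1, 1, 1, 1, 1] 0.4802803147264553 [-0.26343408  0.5848113   0.34412211 -0.21964605  0.55293615 -0.24589728
  0.09465549  0.2753239 ]
[1, 1, 1, 1, 1, 1, 1] 0.8352148049486183 [ 0.69761981  0.56828408  0.39684392  0.76211762  0.15443783 -0.13609615
  0.09285449  0.18799316]
[-1, 1, 1, 1, -1, 1, 1] 0.7519712551942547 [-0.14153055  0.46601575  0.24420459 -0.06348523  0.53381966 -0.46543768
  0.09362221 -0.05049483]
[1, 1, 1, 1, -1, 1, 1] 1.2967152399192687 [ 0.25588181  0.20810363  0.28412566  0.0241081   0.21474438 -0.18419674
  0.1412066  -0.2024023 ]
[-1, 1, -1, 1, 1, 1, 1] 0.23657767363791163 [ 0.09604125  0.45990009  0.43205683  0.04683313 -0.01861214  0.10580937
  0.02699249 -0.03524169]
[1, 1, -1, 1, 1, 1, 1] 1.4316727619674845 [ 0.07029251  0.54905786  0.28846293  0.26231725  0.51116069 -0.40257608
  0.03189734  0.12010995]
[-1, 1, -1, 1, -1, 1, 1] 0.00905713132233614 [ 0.29547282  0.53817571  0.44285763  0.34183265 -0.05456979  0.06517576
  0.01458695 -0.00189721]
[1, 1, -1, 1, -1, 1, 1] 1.2386103559205577 [ 0.30277529  0.43420331  0.3019732   0.32436042  0.40880184 -0.34300506
  0.08220301  0.07096945]
```

```bash
cat >> kin.py <<'E'
S=np.array([-1,1,-1,1,-1,1,-1])
def fk2(q,P):
    # P: 7 joint offsets, then pre-translations for each of 7 + tool z/x
    q=S*np.array(q)+P[:7]
    t=P[7:31].reshape(8,3)
    ax='zyzyzyz'; T=np.eye(3);x=np.zeros(3)
    for i in range(7):
        x=x+T@t[i]; T=T@R.from_euler(ax[i],q[i]).as_matrix()
    return x+T@t[7],T
mask=np.zeros(31,bool); mask[[0,1,2,3,4,5,6]]=1
mask[[7+2, 7+3*1+1,7+3*2+0,7+3*3+0,7+3*3+1,7+3*3+2,7+3*4+0,7+3*5+0,7+3*5+1,7+3*5+2,7+3*6+0]]=1
mask[7+3*7+2]=1
E
cat > fit.py <<'E'
from kin import *
D=np.loadtxt('data.txt')
P0=np.zeros(31);P0[9]=.295;P0[7+11]=.538;P0[7+17]=.44;P0[30]=.34
def f(v):
    P=P0.copy();P[mask]=v;r=[]
    for d in D:
        x,T=fk2(d[3:10],P); r+=list(x-d[:3])+list(.3*(T[:,2]-d[10:13]))
    return np.array(r+list(.003*(v-P0[mask])))
o=least_squares(f,P0[mask])
P=P0.copy();P[mask]=o.x
r=f(o.x)[:len(D)*6].reshape(-1,6)
print(o.cost,'rms pos',np.sqrt((r[:,:3]**2).mean()),'max',abs(r).max(0))
np.set_printoptions(precision=4,suppress=True);print(P[:7]);print(P[7:].reshape(8,3))
np.save('P.npy',P)
E
python3 fit.py
```

```text
4.472588245725405e-08 rms pos 2.8308215889417116e-05 max [4.55784310e-05 5.42046054e-05 7.75371142e-05 4.04073826e-05
 2.02315505e-05 2.00605830e-05]
[-0.      0.0001  0.     -0.0001  0.     -0.      0.    ]
[[ 0.      0.      0.2721]
 [ 0.     -0.0364  0.    ]
 [-0.      0.      0.    ]
 [ 0.     -0.0166  0.5576]
 [ 0.      0.      0.    ]
 [-0.     -0.0003  0.4277]
 [ 0.      0.      0.    ]
 [ 0.      0.      0.3703]]
```

```bash
cat >> kin.py <<'E'
LO=np.array([-2.62,-.44,-1.27,.08,-1.32,.12,-2.74]);HI=np.array([2.62,2.09,1.32,2.57,4.46,2,2.74])
def toolR(tilt,yaw=-1.4,j7off=0):
    # tool z leaned: fingers toward +x(yaw), tool x toward robot
    c,s=np.cos(np.radians(tilt)),np.sin(np.radians(tilt))
    M=np.array([[-c,0,s],[0,1,0],[-s,0,-c]])
    return R.from_euler('z',yaw,degrees=True).as_matrix()@M
def ik(P,x,Rt,q0,qref=None,w=0.0):
    def f(q):
        xx,T=fk2(q,P); e=R.from_matrix(T@Rt.T).as_rotvec()
        r=list((xx-x)*10)+list(e*3)
        if qref is not None: r+=list(w*(q-qref))
        return r
    o=least_squares(f,np.clip(q0,LO+1e-3,HI-1e-3),bounds=(LO,HI))
    xx,T=fk2(o.x,P)
    return o.x,np.linalg.norm(xx-x),np.degrees(np.linalg.norm(R.from_matrix(T@Rt.T).as_rotvec()))
E
python3 - <<'E'
from kin import *
np.set_printoptions(precision=3,suppress=True)
P=np.load('P.npy')
# check tool x col with latest obs
x,T=fk2([-0.3013,0.2474,0.6699,2.1475,-0.8795,0.3973,2.6571],P);print(x,T[:,0])
mid=(LO+HI)/2; rng=np.random.default_rng(0)
for name,x in dict(stage=[.59,.094,.047],stagehi=[.59,.094,.15],pick=[.487,-.168,.014],edge=[.565,-.169,.0055],p2=[.58,-.08,.014],p3=[.6,-.1,.014]).items():
  for tilt in (20,25,28,31,35):
    best=None;J=[]
    for k in range(12):
        q,e,a=ik(P,np.array(x),toolR(tilt),rng.uniform(LO,HI) if k else np.array([-.3,.25,.67,2.1,-.5,.4,2.2]))
        if e<1e-4 and a<.1: J.append(q)
    if not J: print(name,tilt,'none');continue
    J=np.array(J); m=[np.min(np.minimum(q-LO,HI-q)) for q in J]; i=np.argmax(m)
    print(name,tilt,len(J),'margin',round(m[i],2),J[i])
E
```

```text
[ 0.599 -0.162  0.203] [ 0.013 -1.     0.019]
stage 20 8 margin 0.44 [ 0.294  0.634 -0.834  2.092  1.255  0.614 -1.459]
stage 25 3 margin 0.11 [ 0.472  0.802 -1.159  2.154  1.566  0.874 -1.697]
stage 28 5 margin 0.04 [-0.398  0.478  0.054  2.264  1.934  0.161 -2.283]
stage 31 8 margin 0.3 [-0.004  0.529 -0.472  2.274  1.886  0.447 -2.184]
stage 35 7 margin 0.27 [ 0.327  0.711 -0.962  2.303  1.937  0.818 -2.135]
stagehi 20 9 margin 0.42 [ 0.055  0.354 -0.47   2.024  0.581  0.542 -0.852]
stagehi 25 9 margin 0.42 [ 0.254  0.388 -0.745  2.086  0.95   0.543 -1.205]
stagehi 28 9 margin 0.36 [ 0.198  0.361 -0.681  2.135  1.068  0.482 -1.338]
stagehi 31 10 margin 0.4 [ 0.307  0.396 -0.839  2.173  1.3    0.533 -1.558]
stagehi 35 5 margin 0.12 [ 0.5    0.526 -1.15   2.22   1.563  0.735 -1.777]
pick 20 2 margin 0.28 [ 0.993  0.666 -0.926  2.285  1.495  0.43  -1.151]
pick 25 6 margin 0.21 [ 0.959  0.635 -0.835  2.358  1.931  0.349 -1.569]
pick 28 5 margin 0.17 [ 0.951  0.635 -0.802  2.4    2.232  0.36  -1.853]
pick 31 8 margin 0.14 [ 1.022  0.688 -0.881  2.435  2.349  0.452 -1.928]
pick 35 8 mar
[... 435 characters left out ...]
rgin 0.32 [ 0.617  0.662 -0.761  2.145  1.358  0.438 -1.226]
p2 25 7 margin 0.23 [ 0.551  0.625 -0.653  2.226  1.763  0.347 -1.641]
p2 28 8 margin 0.26 [ 0.565  0.635 -0.667  2.268  2.021  0.381 -1.888]
p2 31 8 margin 0.26 [ 0.514  0.625 -0.593  2.315  2.318  0.4   -2.192]
p2 35 9 margin 0.22 [ 0.822  0.843 -1.038  2.347  2.183  0.734 -1.912]
p3 20 9 margin 0.22 [ 0.529  0.631 -0.59   2.099  1.186  0.336 -1.039]
p3 25 8 margin 0.34 [ 0.771  0.76  -0.933  2.156  1.644  0.539 -1.405]
p3 28 7 margin 0.25 [ 0.833  0.815 -1.022  2.196  1.805  0.615 -1.526]
p3 31 10 margin 0.28 [ 0.823  0.807 -0.989  2.24   1.977  0.605 -1.691]
p3 35 7 margin 0.27 [ 0.802  0.803 -0.941  2.296  2.213  0.625 -1.916]
```

```bash
sed -i 's/    return x+T@t\[7\],T$/    return x+T@t[7],T@np.array([[0,-1.,0],[1,0,0],[0,0,1]])/' kin.py
python3 - <<'E'
from kin import *
np.set_printoptions(precision=3,suppress=True)
P=np.load('P.npy')
x,T=fk2([-0.3013,0.2474,0.6699,2.1475,-0.8795,0.3973,2.6571],P);print(x,T)
rng=np.random.default_rng(0)
for name,x in dict(stage=[.59,.094,.047],stagehi=[.59,.094,.15],pick=[.487,-.168,.014],edge=[.565,-.169,.0055],p2=[.58,-.08,.014],p3=[.6,-.1,.014]).items():
  for tilt in (0,15,20,25,28,31,35):
    J=[]
    for k in range(12):
        q,e,a=ik(P,np.array(x),toolR(tilt),rng.uniform(LO,HI) if k else np.array([-.3,.25,.67,2.1,-.5,.4,2.2]))
        if e<1e-4 and a<.1: J.append(q)
        if k==0: q0=(q,e,a)
    if not J: print(name,tilt,'none');continue
    J=np.array(J); m=[np.min(np.minimum(q-LO,HI-q)) for q in J]; i=np.argmax(m)
    print(name,tilt,len(J),'margin',round(m[i],2),J[i],'near',q0[0],round(q0[1]*1e3,1),round(q0[2],1))
E
```

```text
[ 0.599 -0.162  0.203] [[-0.856 -0.013  0.517]
 [-0.021  1.    -0.01 ]
 [-0.517 -0.019 -0.856]]
stage 0 5 margin 0.66 [ 0.013  0.623 -0.378  1.798  0.311  0.78   1.022] near [-0.56   0.625  0.459  1.85  -0.387  0.756  1.656] 0.0 0.0
stage 15 10 margin 0.5 [ 0.251  0.622 -0.756  2.018  0.993  0.617  0.369] near [-0.648  0.534  0.476  2.092 -0.495  0.348  1.735] 0.0 0.0
stage 20 10 margin 0.43 [ 0.231  0.599 -0.739  2.096  1.21   0.553  0.139] near [-0.649  0.513  0.441  2.167 -0.559  0.196  1.785] 0.0 0.0
stage 25 2 margin 0.18 [ 0.437  0.756 -1.089  2.156  1.551  0.807 -0.132] near [-0.742  0.525  0.537  2.239 -1.32   0.12   2.52 ] 1.2 0.5
stage 28 7 margin 0.36 [ 0.265  0.624 -0.822  2.211  1.654  0.613 -0.306] near [-0.783  0.526  0.576  2.24  -1.32   0.12   2.507] 7.1 2.8
stage 31 6 margin 0.31 [ 0.223  0.613 -0.778  2.256  1.807  0.619 -0.475] near [-0.827  0.529  0.619  2.241 -1.32   0.12   2.493] 12.9 5.2
stage 35 8 margin 0.27 [ 0.353  0.734 -1.004  2.301  1.929  0.85  -0.543] near [-0.892  0.536  0.681  2.243 -1.32   0.12   2.469] 20.7 8.3
stagehi 0 9 margin 0.85 [-0.034  0.4
[... 4064 characters left out ...]
0.297  2.189] 0.4 0.2
p3 20 7 margin 0.33 [ 0.647  0.686 -0.761  2.089  1.29   0.446  0.462] near [ 0.027  0.554  0.086  2.14  -0.598  0.121  2.221] 0.0 0.0
p3 25 5 margin 0.16 [ 0.526  0.623 -0.57   2.175  1.683  0.282  0.042] near [-0.006  0.546  0.14   2.162 -1.119  0.12   2.74 ] 7.1 3.0
p3 28 8 margin 0.24 [ 0.606  0.657 -0.671  2.213  1.939  0.358 -0.184] near [ 0.013  0.538  0.123  2.159 -1.114  0.12   2.74 ] 13.0 5.4
p3 31 9 margin 0.32 [ 0.693  0.708 -0.787  2.249  2.092  0.463 -0.296] near [ 0.035  0.531  0.103  2.156 -1.107  0.12   2.74 ] 18.9 7.9
p3 35 4 margin 0.23 [ 0.216  0.59  -0.141  2.341  3.086  0.395 -1.414] near [ 0.071  0.521  0.07   2.152 -1.095  0.12   2.74 ] 26.7 11.1
```

```bash
cat >> kin.py <<'E'
PP=np.load('P.npy')
def jac(q):
    x0,T0=fk2(q,PP); J=np.zeros((6,7)); h=1e-5
    for i in range(7):
        qq=np.array(q,float);qq[i]+=h; x,T=fk2(qq,PP)
        J[:3,i]=(x-x0)/h; J[3:,i]=R.from_matrix(T@T0.T).as_rotvec()/h
    return J
def follow(q,x1,R1,n=60,lam=0.01,null=0.0,qn=None,wr=1.0):
    q=np.array(q,float); x0,T0=fk2(q,PP); rv=R.from_matrix(R1@T0.T).as_rotvec()
    W=np.diag([1,1,1,wr,wr,wr])
    for k in range(1,n+1):
        s=k/n; xt=x0+(x1-x0)*s; Rt=R.from_rotvec(rv*s).as_matrix()@T0
        for it in range(3):
            x,T=fk2(q,PP); e=np.r_[xt-x,wr*R.from_matrix(Rt@T.T).as_rotvec()]
            free=np.ones(7,bool)
            for tries in range(7):
                J=W@jac(q)*free
                A=J@J.T+lam**2*np.eye(6)
                dq=J.T@np.linalg.solve(A,e)
                if qn is not None:
                    N=np.eye(7)-J.T@np.linalg.solve(A,J); dq=dq+null*(N@(qn-q))*free
                bad=free&((q+dq<LO)|(q+dq>HI))
                if not bad.any(): break
                q[bad]=np.where((q+dq)[bad]<LO[bad],LO[bad],HI[bad]); free&=~bad
            q=np.clip(q+dq,LO,HI)
    return q
E
python3 - <<'E'
from kin import *
np.set_printoptions(precision=3,suppress=True)
D=np.loadtxt('data.txt')
for a,b in ((4,6),(1,2),(2,3),(14,15),(13,14),(15,16),(16,17),(17,18)):
    qa,qb=D[a,3:10],D[b,3:10]; x,T=fk2(qb,PP)
    print(a,b,'true',qb-qa)
    print('  minnorm',follow(qa,x,T)-qa)
    mid=np.array([0,.5,0,1.3,0,1.1,0])
    print('  lam .05',follow(qa,x,T,lam=.05)-qa)
E
```

```text
4 6 true [-0.316 -0.142  0.237 -0.994  0.096  1.131 -0.609]
  minnorm [-0.301 -0.145  0.209 -0.996  0.107  1.13  -0.618]
  lam .05 [-0.301 -0.145  0.209 -0.996  0.107  1.13  -0.618]
1 2 true [ 0.567 -0.108  0.398  0.135 -0.046 -0.024  1.056]
  minnorm [ 0.574 -0.107  0.39   0.134 -0.046 -0.024  1.055]
  lam .05 [ 0.574 -0.107  0.39   0.134 -0.046 -0.024  1.055]
2 3 true [ 0.264  0.292  0.064 -0.028 -0.167 -0.225  0.425]
  minnorm [ 0.281  0.29   0.042 -0.029 -0.155 -0.226  0.412]
  lam .05 [ 0.281  0.29   0.041 -0.029 -0.155 -0.226  0.412]
14 15 true [-0.083  0.046  0.312  0.418  0.002 -0.512  0.107]
  minnorm [-0.089  0.042  0.315  0.419  0.01  -0.51   0.098]
  lam .05 [-0.089  0.042  0.315  0.419  0.011 -0.51   0.098]
13 14 true [-0.269 -0.587  0.005  1.373  0.499 -0.886 -0.08 ]
  minnorm [-0.184 -0.559 -0.035  1.371  0.445 -0.902 -0.03 ]
  lam .05 [-0.177 -0.557 -0.038  1.371  0.441 -0.903 -0.027]
15 16 true [ 0.051  0.21   0.136  0.186 -0.621 -0.278  0.658]
  minnorm [-0.21   0.055  0.287  0.189 -0.025 -0.27   0.07 ]
  lam .05 [-0.21   0.055  0.287  0.189 -0.025 -0.27   0.07 ]
16 17 true [ 0.458  0.198 -0.399 -0.067 -0.452  0.023  0.428]
  minnorm [ 0.243  0.218 -0.14  -0.057 -0.55   0.061  0.54 ]
  lam .05 [ 0.235  0.218 -0.131 -0.056 -0.55   0.062  0.54 ]
17 18 true [ 0.035  0.14  -0.044 -0.135 -0.097  0.048  0.029]
  minnorm [ 0.035  0.14  -0.044 -0.135 -0.097  0.048  0.029]
  lam .05 [ 0.035  0.14  -0.044 -0.135 -0.097  0.048  0.029]
```

```bash
cat > plan.py <<'E'
from kin import *
np.set_printoptions(precision=3,suppress=True)
from cell import observe
q0=observe()['joints']; x0,T0=fk2(q0,PP)
print(q0,x0)
def turned(T,deg): return T@R.from_euler('z',deg,degrees=True).as_matrix()
def err(q,x,Rt):
    xx,T=fk2(q,PP); return np.linalg.norm(xx-x)*1e3,np.degrees(np.linalg.norm(R.from_matrix(T@Rt.T).as_rotvec()))
E
cat > p1.py <<'E'
from plan import *
for A in ([.6,-.16,.45],[.7,-.16,.45],[.65,-.16,.3],[.75,-.16,.3]):
  qA=follow(q0,np.array(A),T0,n=20)
  for X in (60,100,140):
    qa=follow(qA,np.array(A),turned(T0,X),n=20)
    for B in ([.55,-.16,.2],[.5,-.16,.25]):
        qb=follow(qa,np.array(B),turned(T0,X),n=20)
        qc=follow(qb,np.array(B),T0,n=30)
        qp=follow(qc,np.array([.487,-.168,.014]),T0,n=20)
        qs=follow(qc,np.array([.55,-.1,.3]),T0,n=20);qs=follow(qs,np.array([.55,.094,.3]),T0,n=20);qs=follow(qs,np.array([.59,.094,.047]),T0,n=20)
        print(A,X,B,'qA6',qA[5].round(2),'qc',qc,np.round(err(qc,np.array(B),T0),1),'pick',np.round(err(qp,np.array([.487,-.168,.014]),T0),1),'stage',qs,np.round(err(qs,np.array([.59,.094,.047]),T0),1))
E
time timeout 500 python3 p1.py
```

```text
[-0.301  0.247  0.67   2.147 -0.88   0.397  2.657] [ 0.599 -0.162  0.203]
[0.6, -0.16, 0.45] 60 [0.55, -0.16, 0.2] qA6 0.9 qc [-0.141  0.155  0.476  2.237 -0.758  0.323  2.571] [0. 0.] pick [98.1  3.2] stage [-0.244  0.49  -0.161  2.296  2.079  0.311 -0.806] [0. 0.]
[0.6, -0.16, 0.45] 60 [0.5, -0.16, 0.25] qA6 0.9 qc [-0.887 -0.165  1.137  2.281  0.032  0.402  1.848] [0. 0.] pick [98.1  3.2] stage [-0.242  0.49  -0.163  2.296  2.077  0.312 -0.804] [0. 0.]
[0.6, -0.16, 0.45] 100 [0.55, -0.16, 0.2] qA6 0.9 qc [ 0.024  0.152  0.284  2.225 -0.661  0.302  2.471] [0. 0.] pick [98.1  3.2] stage [-0.254  0.489 -0.148  2.297  2.09   0.306 -0.818] [0. 0.]
[0.6, -0.16, 0.45] 100 [0.5, -0.16, 0.25] qA6 0.9 qc [-0.985 -0.225  1.189  2.282  0.219  0.417  1.664] [0. 0.] pick [98.1  3.2] stage [-0.253  0.489 -0.149  2.297  2.088  0.307 -0.817] [0. 0.]
[0.6, -0.16, 0.45] 140 [0.55, -0.16, 0.2] qA6 0.9 qc [ 0.193  0.156  0.093  2.214 -0.554  0.285  2.364] [0. 0.] pick [98.1  3.2] stage [-0.251  0.489 -0.152  2.297  2.086  0.308 -0.814] [0. 0.]
[0.6, -0.16, 0.45] 140 [0.5, -0.16, 0.25] qA6 0.9 qc [-1.0
[... 3001 characters left out ...]
3.2] stage [-0.251  0.489 -0.152  2.297  2.086  0.308 -0.815] [0. 0.]
[0.75, -0.16, 0.3] 100 [0.5, -0.16, 0.25] qA6 0.71 qc [-1.137 -0.381  1.211  2.283  0.617  0.512  1.267] [0. 0.] pick [251.5   4.9] stage [-0.258  0.489 -0.142  2.297  2.094  0.304 -0.823] [0. 0.]
[0.75, -0.16, 0.3] 140 [0.55, -0.16, 0.2] qA6 0.71 qc [-0.35   0.169  0.725  2.249 -0.878  0.36   2.698] [0. 0.] pick [98.1  3.2] stage [-0.258  0.489 -0.142  2.297  2.094  0.304 -0.823] [0. 0.]
[0.75, -0.16, 0.3] 140 [0.5, -0.16, 0.25] qA6 0.71 qc [-1.18  -0.44   1.202  2.283  0.727  0.563  1.157] [0. 0.] pick [251.5   4.9] stage [-0.258  0.489 -0.142  2.297  2.094  0.304 -0.823] [0. 0.]
real	1m0.326s
user	0m58.104s
sys	0m0.137s
```

```bash
cat > p2.py <<'E'
from plan import *
def chain(q,pts,Tt=T0,n=25,v=True):
    for p in pts:
        p=np.array(p);q=follow(q,p,Tt,n=n); 
        if v: print('   ',p,q,np.round(err(q,p,Tt),1))
    return q
pick=[.487,-.168,.014]
for first in ([[.6,-.1,.05]],[[.55,-.1,.3],[.6,-.05,.06]],[[.55,0,.4],[.55,-.08,.1]],[[.5,.05,.5],[.5,-.1,.15]],[[.45,-.1,.4],[.6,-.1,.05]]):
    print(first)
    q=chain(q0,first)
    q=chain(q,[[.55,-.168,.12],[.487,-.168,.06],pick,[.5,-.168,.2],[.5,.094,.3],[.56,.094,.08],[.59,.094,.047]])
E
timeout 500 python3 p2.py
```

```text
[-0.301  0.247  0.67   2.147 -0.88   0.397  2.657] [ 0.599 -0.162  0.203]
[[0.6, -0.1, 0.05]]
    [ 0.6  -0.1   0.05] [ 0.013  0.405  0.129  2.174 -1.063  0.12   2.74 ] [55.7  2.1]
    [ 0.55  -0.168  0.12 ] [ 0.435  0.299 -0.163  2.252 -0.887  0.12   2.74 ] [12.5  0.4]
    [ 0.487 -0.168  0.06 ] [ 0.691  0.282 -0.357  2.316 -0.803  0.12   2.74 ] [65.5  2.1]
    [ 0.487 -0.168  0.014] [ 0.701  0.336 -0.351  2.285 -0.776  0.12   2.74 ] [98.1  3.2]
    [ 0.5   -0.168  0.2  ] [ 0.443  0.098 -0.114  2.283 -0.564  0.281  2.427] [0. 0.]
    [0.5   0.094 0.3  ] [ 0.061 -0.067 -0.487  2.149  0.361  0.586  0.901] [0. 0.]
    [0.56  0.094 0.08 ] [-0.108  0.407 -0.359  2.329  1.804  0.364 -0.542] [0. 0.]
    [0.59  0.094 0.047] [-0.066  0.515 -0.389  2.281  1.937  0.408 -0.634] [0. 0.]
[[0.55, -0.1, 0.3], [0.6, -0.05, 0.06]]
    [ 0.55 -0.1   0.3 ] [-0.711 -0.085  0.804  2.143  0.031  0.515  1.673] [0. 0.]
    [ 0.6  -0.05  0.06] [-0.529  0.418  0.509  2.229 -1.32   0.12   2.74 ] [66.3  2.4]
    [ 0.55  -0.168  0.12 ] [-0.675  0.323  0.698  2.332 -1.32   0.12   2.74 ] [140.7   4.7]
    [ 0.487 
[... 2249 characters left out ...]
.]
    [ 0.6  -0.1   0.05] [-0.492  0.439  0.496  2.212 -1.32   0.12   2.74 ] [97.3  3.6]
    [ 0.55  -0.168  0.12 ] [-0.675  0.323  0.698  2.332 -1.32   0.12   2.74 ] [140.7   4.7]
    [ 0.487 -0.168  0.06 ] [-0.796  0.285  0.804  2.416 -1.32   0.12   2.74 ] [162.4   5.3]
    [ 0.487 -0.168  0.014] [ 1.261 -0.189 -1.27   2.57  -1.32   0.12   2.74 ] [251.5   4.9]
    [ 0.5   -0.168  0.2  ] [ 1.202  0.207 -0.954  2.235  0.087  0.26   1.815] [0. 0.]
    [0.5   0.094 0.3  ] [ 0.936 -0.074 -1.256  2.115  0.215  0.547  1.096] [0. 0.]
    [0.56  0.094 0.08 ] [ 0.286  0.532 -0.874  2.3    1.706  0.619 -0.374] [0. 0.]
    [0.59  0.094 0.047] [ 0.268  0.638 -0.841  2.256  1.808  0.659 -0.418] [0. 0.]
```

```bash
nproc; cat > p3.py <<'E'
from plan import *
import multiprocessing as mp, time
pick=[.487,-.168,.014]
def run(seed):
    rng=np.random.default_rng(seed); q=q0; W=[]; n=rng.integers(1,4)
    for k in range(n):
        if rng.random()<.5:
            p=[rng.uniform(.48,.75),rng.uniform(-.35,-.1),rng.uniform(.2,.5)]
        else: p=[rng.uniform(.48,.7),rng.uniform(-.3,.35),rng.uniform(.5,.65)]
        W.append(p+[float(rng.choice([0,0,60,120,170,-40]))])
    W.append([.5,-.168,.2,0.])
    cost=0; xp=x0; tp=0
    for w in W:
        Tt=turned(T0,w[3]); x=np.array(w[:3]); q=follow(q,x,Tt,n=15); e=err(q,x,Tt)
        cost+=max(np.linalg.norm(x-xp)/.041,abs(w[3]-tp)/7); xp=x; tp=w[3]
        if e[0]>1 or e[1]>.3: return None
    m=9
    post=[[.487,-.168,.06],pick,[.487,-.168,.1],[.5,-.1,.3],[.5,.094,.3],[.56,.094,.08],[.59,.094,.047]]
    Q=[]
    for p in post:
        p=np.array(p); q=follow(q,p,T0,n=12); e=err(q,p,T0)
        if e[0]>1 or e[1]>.3: return None
        Q.append(q); m=min(m,np.min(np.minimum(q-LO,HI-q)))
    return m,cost,W,Q[1],Q[-1]
if __name__=='__main__':
    t=time.time(); res=[]
    with mp.Pool() as pool:
        for r in pool.imap_unordered(run,range(6000)):
            if r: res.append(r)
            if time.time()-t>300: pool.terminate(); break
    res.sort(key=lambda r:-r[0]+.0005*r[1]); print(len(res))
    for r in res[:6]: print(round(r[0],3),'rows',round(r[1]),[np.round(w,2).tolist() for w in r[2]],r[3],r[4])
E
OMP_NUM_THREADS=1 timeout 400 python3 p3.py
```

```text
4
[-0.301  0.247  0.67   2.147 -0.88   0.397  2.657] [ 0.599 -0.162  0.203]
16
0.0 rows 11 [[0.55, -0.31, 0.26, -40.0], [0.5, -0.17, 0.2, 0.0]] [ 1.142  0.786 -1.062  2.428  2.165  0.56  -0.09 ] [ 0.267  0.637 -0.84   2.256  1.808  0.658 -0.418]
0.0 rows 18 [[0.55, -0.29, 0.44, -40.0], [0.7, -0.17, 0.33, 0.0], [0.5, -0.17, 0.2, 0.0]] [ 1.143  0.788 -1.065  2.428  2.163  0.562 -0.087] [ 0.267  0.637 -0.84   2.256  1.808  0.658 -0.418]
0.0 rows 19 [[0.56, -0.3, 0.47, -40.0], [0.52, -0.33, 0.24, -40.0], [0.5, -0.17, 0.2, 0.0]] [ 1.142  0.786 -1.062  2.428  2.165  0.56  -0.09 ] [ 0.267  0.637 -0.84   2.256  1.808  0.658 -0.418]
0.0 rows 22 [[0.6, -0.16, 0.21, -40.0], [0.55, -0.3, 0.5, -40.0], [0.5, -0.17, 0.2, 0.0]] [ 1.142  0.786 -1.062  2.428  2.165  0.56  -0.09 ] [ 0.267  0.637 -0.84   2.256  1.808  0.658 -0.418]
0.0 rows 22 [[0.52, -0.28, 0.59, 0.0], [0.6, -0.31, 0.41, -40.0], [0.5, -0.17, 0.2, 0.0]] [ 1.142  0.786 -1.062  2.428  2.165  0.56  -0.09 ] [ 0.267  0.637 -0.84   2.256  1.808  0.658 -0.418]
0.0 rows 25 [[0.73, -0.28, 0.3, -40.0], [0.55, -0.27, 0.49, -40.0], [0.64, -0.13, 0.46, 0.0], [0.5, -0.17, 0.2, 0.0]] [ 1.143  0.788 -1.064  2.428  2.163  0.562 -0.087] [ 0.267  0.637 -0.84   2.256  1.808  0.658 -0.418]
```

```bash
python3 - <<'E'
from h import *
goto([0.55,-0.31,0.26])
E
```

```text
t 12.95 pos [ 0.5985 -0.1621  0.2032] w 0.999 F [-0.6169  0.1224  0.1281] j [-0.3013  0.2474  0.6699  2.1475 -0.8795  0.3973  2.6571]
tool x [-0.8558 -0.0205 -0.517 ] y [-0.0125  0.9997 -0.0189] z [ 0.5172 -0.0098 -0.8558]
delta cm (tool) [  1.5198 -14.8355  -7.2272] len mm 165.72152809548345 rows 3.9741373644000824
```

arm_command --deltas '[{"xyz":[0.3,-3,-1.5],"turn":-7,"jaw":60},{"xyz":[0.6,-6,-3],"turn":-14,"jaw":60},{"xyz":[0.9,-9,-4.5],"turn":-21,"jaw":60},{"xyz":[1.2,-12,-6],"turn":-28,"jaw":60},{"xyz":[1.5,-14.8,-7.2],"turn":-35,"jaw":60}]'

```text
clock: 13.37
position: [0.5736, -0.2325, 0.2253]
ee_rot: [-0.367, 2.588, -0.102]
force: [0.7, 0.0, -0.4]
width: 0.768
```

```bash
python3 - <<'E'
from h import *
o,Rm=st()
from kin import *
xg=np.array([.487,-.168,.06])
goto([0.5,-0.168,0.2])
E
```

```text
t 13.37 pos [ 0.5736 -0.2325  0.2253] w 0.768 F [ 0.6585  0.0158 -0.3569] j [ 0.3504  0.2096  0.0848  2.0544 -0.5526  0.4455  2.7318]
tool x [-0.8284 -0.2786 -0.486 ] y [-0.2394  0.9604 -0.1426] z [ 0.5064 -0.0018 -0.8623]
t 13.37 pos [ 0.5736 -0.2325  0.2253] w 0.768 F [ 0.6585  0.0158 -0.3569] j [ 0.3504  0.2096  0.0848  2.0544 -0.5526  0.4455  2.7318]
tool x [-0.8284 -0.2786 -0.486 ] y [-0.2394  0.9604 -0.1426] z [ 0.5064 -0.0018 -0.8623]
delta cm (tool) [ 5.5234  8.3169 -1.5593] len mm 101.04899371023387 rows 2.4232372592382223
```

arm_command --deltas '[{"xyz":[-0.5,-2.5,-1.5],"turn":-7,"jaw":60},{"xyz":[-1,-5,-3],"turn":-14,"jaw":60},{"xyz":[-1,-7.5,-3.5],"turn":-21,"jaw":60},{"xyz":[-1,-7.5,-3.5],"turn":-25,"jaw":60},{"xyz":[-1,-7.5,-3.5],"turn":-25,"jaw":60}]'

```text
clock: 13.78
position: [0.5803, -0.2938, 0.2638]
ee_rot: [-0.763, 2.524, -0.2]
force: [0.2, -0.5, -0.4]
width: 0.766
```

```bash
cat > chk.py <<'E'
from plan import *
pick=[.487,-.168,.014]
# orientation target: current tool z axis, with y horizontal-ish: find turn making tool-y match yaw -1.7
o=observe(); Tn=R.from_rotvec(o['ee_rot']).as_matrix()
best=min(np.arange(-60,60,.5),key=lambda a:abs(np.degrees(np.arctan2(-turned(Tn,a)[0,1],turned(Tn,a)[1,1]))+1.7))
Tt=turned(Tn,best); print('turn needed',best); print(Tt)
q=o['joints']
for p in [[.5,-.168,.2],[.487,-.168,.06],pick,[.487,-.168,.1],[.5,-.1,.3],[.5,.094,.3],[.56,.094,.08],[.59,.094,.047]]:
    q=follow(q,np.array(p),Tt,n=20); print(p,q,np.round(err(q,np.array(p),Tt),2))
E
python3 chk.py; python3 -c "
from h import *
goto([.5,-.168,.2])"
```

```text
[ 0.999  0.294 -0.58   1.864 -0.133  0.567  2.73 ] [ 0.58  -0.294  0.264]
turn needed 35.5
[[-0.868  0.028  0.496]
 [ 0.033  0.999  0.002]
 [-0.496  0.018 -0.868]]
[0.5, -0.168, 0.2] [ 0.821  0.14  -0.52   2.234 -0.305  0.305  2.129] [0. 0.]
[0.487, -0.168, 0.06] [ 0.651  0.303 -0.319  2.317 -0.857  0.12   2.74 ] [53.03  1.68]
[0.487, -0.168, 0.014] [ 0.661  0.357 -0.314  2.285 -0.832  0.12   2.74 ] [85.36  2.79]
[0.487, -0.168, 0.1] [ 0.642  0.262 -0.322  2.338 -0.877  0.12   2.74 ] [23.86  0.74]
[0.5, -0.1, 0.3] [ 0.162 -0.084 -0.014  2.157 -0.144  0.558  1.788] [0. 0.]
[0.5, 0.094, 0.3] [ 0.046 -0.061 -0.456  2.133  0.308  0.605  0.909] [0. 0.]
[0.56, 0.094, 0.08] [-0.186  0.39  -0.241  2.319  1.748  0.282 -0.533] [0. 0.]
[0.59, 0.094, 0.047] [-0.121  0.498 -0.297  2.27   1.908  0.327 -0.656] [0. 0.]
t 13.78 pos [ 0.5803 -0.2938  0.2638] w 0.766 F [ 0.2424 -0.4532 -0.36  ] j [ 0.9986  0.294  -0.5804  1.8643 -0.1334  0.567   2.7296]
tool x [-0.7227 -0.5534 -0.4141] y [-0.4813  0.8329 -0.2732] z [ 0.4961  0.0018 -0.8683]
delta cm (tool) [ 1.4829 16.0804  1.5798] len mm 162.25671880060497 rows 3.8910484124845315
```

```bash
cat > chk2.py <<'E'
from plan import *
o=observe(); Tn=R.from_rotvec(o['ee_rot']).as_matrix(); q0=o['joints']; Tt=turned(Tn,35.5)
for d in ((0,0,0,-15),(0,0,0,-30),(0,-.05,0,-15),(0,-.05,0,-30),(-.05,0,-.03,-15),(.0,.08,-.03,-30)):
    p=x0+np.array(d[:3]); T1=turned(Tn,d[3]); q=follow(q0,p,T1,n=20); print(d,q,np.round(err(q,p,T1),1))
    for p in [[.5,-.168,.2],[.487,-.168,.06],[.487,-.168,.014],[.5,-.168,.1],[.5,-.1,.3],[.5,.094,.3],[.56,.094,.08],[.59,.094,.047]]:
        q=follow(q,np.array(p),Tt,n=15); e=np.round(err(q,np.array(p),Tt),2); print('  ',p,q,e)
        if e[0]>1: break
E
python3 chk2.py
```

```text
[ 0.999  0.294 -0.58   1.864 -0.133  0.567  2.73 ] [ 0.58  -0.294  0.264]
(0, 0, 0, -15) [ 1.243  0.377 -0.92   1.847  0.158  0.58   2.74 ] [0. 0.]
   [0.5, -0.168, 0.2] [ 1.034  0.174 -0.759  2.22  -0.121  0.3    1.958] [0. 0.]
   [0.487, -0.168, 0.06] [ 1.123  0.584 -0.987  2.383  1.938  0.328  0.011] [0. 0.]
   [0.487, -0.168, 0.014] [ 1.128  0.76  -1.034  2.407  2.106  0.505 -0.094] [0. 0.]
   [0.5, -0.168, 0.1] [ 1.01   0.417 -0.817  2.333  1.526  0.144  0.365] [0.01 0.  ]
   [0.5, -0.1, 0.3] [ 1.519 -0.042 -1.254  2.093 -0.309  0.578  2.011] [0. 0.]
   [0.5, 0.094, 0.3] [ 0.954 -0.055 -1.27   2.096  0.197  0.576  1.071] [0. 0.]
   [0.56, 0.094, 0.08] [ 0.27   0.51  -0.827  2.284  1.648  0.558 -0.364] [0. 0.]
   [0.59, 0.094, 0.047] [ 0.254  0.616 -0.798  2.24   1.759  0.596 -0.42 ] [0. 0.]
(0, 0, 0, -30) [ 1.401  0.491 -1.194  1.838  0.465  0.641  2.74 ] [0. 0.]
   [0.5, -0.168, 0.2] [ 1.19   0.213 -0.943  2.212  0.073  0.304  1.776] [0. 0.]
   [0.487, -0.168, 0.06] [ 1.123  0.584 -0.987  2.383  1.938  0.328  0.011] [0. 0.]
   [0.487, -0.168, 0.014] [ 1.128  0.76  -1.034  2.407
[... 2696 characters left out ...]
.958  1.979  0.304  0.466  2.739] [0. 0.]
   [0.5, -0.168, 0.2] [ 1.047  0.177 -0.774  2.22  -0.107  0.3    1.946] [0. 0.]
   [0.487, -0.168, 0.06] [ 1.123  0.584 -0.987  2.383  1.938  0.328  0.011] [0. 0.]
   [0.487, -0.168, 0.014] [ 1.128  0.76  -1.034  2.407  2.106  0.505 -0.094] [0. 0.]
   [0.5, -0.168, 0.1] [ 1.01   0.417 -0.817  2.333  1.526  0.144  0.365] [0.01 0.  ]
   [0.5, -0.1, 0.3] [ 1.519 -0.042 -1.254  2.093 -0.309  0.578  2.011] [0. 0.]
   [0.5, 0.094, 0.3] [ 0.954 -0.055 -1.27   2.096  0.197  0.576  1.071] [0. 0.]
   [0.56, 0.094, 0.08] [ 0.27   0.51  -0.827  2.284  1.648  0.558 -0.364] [0. 0.]
   [0.59, 0.094, 0.047] [ 0.254  0.616 -0.798  2.24   1.759  0.596 -0.42 ] [0. 0.]
```

arm_command --deltas '[{"xyz":[0,0,0],"turn":-7,"jaw":60},{"xyz":[0,0,0],"turn":-14,"jaw":60},{"xyz":[0,0,0],"turn":-21,"jaw":60},{"xyz":[0,0,0],"turn":-28,"jaw":60},{"xyz":[0,0,0],"turn":-30,"jaw":60}]'

```text
clock: 14.2
position: [0.579, -0.2954, 0.2633]
ee_rot: [-1.419, 2.272, -0.379]
force: [-0.5, -0.1, 0.6]
width: 0.765
```

```bash
python3 chk.py; python3 -c "
from h import *
goto([.5,-.168,.2])"
```

```text
[ 1.408  0.496 -1.207  1.84   0.487  0.645  2.729] [ 0.579 -0.295  0.263]
turn needed 59.5
[[-0.866 -0.067  0.495]
 [-0.079  0.997 -0.003]
 [-0.493 -0.042 -0.869]]
[0.5, -0.168, 0.2] [ 1.211  0.22  -0.973  2.211  0.131  0.307  1.829] [0. 0.]
[0.487, -0.168, 0.06] [ 1.117  0.581 -0.985  2.384  1.937  0.334  0.119] [0. 0.]
[0.487, -0.168, 0.014] [ 1.121  0.757 -1.031  2.408  2.105  0.509  0.012] [0. 0.]
[0.487, -0.168, 0.1] [ 1.037  0.404 -0.835  2.357  1.591  0.143  0.414] [0.01 0.  ]
[0.5, -0.1, 0.3] [ 1.517 -0.043 -1.256  2.092 -0.298  0.577  2.11 ] [0. 0.]
[0.5, 0.094, 0.3] [ 0.945 -0.05  -1.27   2.094  0.218  0.582  1.159] [0. 0.]
[0.56, 0.094, 0.08] [ 0.27   0.513 -0.832  2.282  1.639  0.567 -0.246] [0. 0.]
[0.59, 0.094, 0.047] [ 0.252  0.618 -0.802  2.238  1.749  0.604 -0.301] [0. 0.]
t 14.2 pos [ 0.579  -0.2954  0.2633] w 0.765 F [-0.499  -0.0553  0.5532] j [ 1.4081  0.4963 -1.2067  1.8399  0.487   0.6448  2.7293]
tool x [-0.382  -0.899  -0.2144] y [-0.7805  0.438  -0.446 ] z [ 0.4949 -0.003  -0.869 ]
delta cm (tool) [-7.0748 14.57    1.5472] len mm 162.7059132254564 rows 3.90182046104212
```

arm_command --deltas '[{"xyz":[-1.4,2.9,0.3],"turn":7,"jaw":60},{"xyz":[-2.8,5.8,0.6],"turn":14,"jaw":60},{"xyz":[-4.2,8.7,0.9],"turn":21,"jaw":60},{"xyz":[-5.6,11.6,1.2],"turn":28,"jaw":60},{"xyz":[-7,14.5,1.5],"turn":35,"jaw":60}]'

```text
clock: 14.62
position: [0.4977, -0.1685, 0.1994]
ee_rot: [-0.653, 2.556, -0.181]
force: [1.3, 1.6, 0.6]
width: 0.764
```

arm_command --deltas '[{"xyz":[0,0,0],"turn":7,"jaw":60},{"xyz":[0,0,0],"turn":14,"jaw":60},{"xyz":[0,0,0],"turn":21,"jaw":60},{"xyz":[0,0,0],"turn":28,"jaw":60},{"xyz":[0,0,0],"turn":30,"jaw":60}]'

```text
clock: 15.03
position: [0.4964, -0.1687, 0.1992]
ee_rot: [0.039, 2.627, -0.004]
force: [1.1, -0.2, 0.2]
width: 0.768
```

```bash
python3 chk.py; python3 -c "
from h import *
goto([.487,-.168,.06])"
```

```text
[ 1.179  0.203 -0.933  2.219  0.092  0.303  1.758] [ 0.496 -0.169  0.199]
turn needed 0.0
[[-0.87   0.028  0.492]
 [ 0.027  1.    -0.01 ]
 [-0.492  0.005 -0.871]]
[0.5, -0.168, 0.2] [ 1.162  0.205 -0.922  2.213  0.101  0.306  1.745] [0. 0.]
[0.487, -0.168, 0.06] [ 1.098  0.571 -0.968  2.384  1.939  0.331  0.   ] [0. 0.]
[0.487, -0.168, 0.014] [ 1.105  0.746 -1.017  2.408  2.108  0.507 -0.108] [0. 0.]
[0.487, -0.168, 0.1] [ 1.012  0.395 -0.812  2.358  1.588  0.141  0.302] [0.01 0.  ]
[0.5, -0.1, 0.3] [ 1.509 -0.043 -1.256  2.091 -0.277  0.577  1.979] [0. 0.]
[0.5, 0.094, 0.3] [ 0.931 -0.042 -1.27   2.09   0.249  0.595  1.02 ] [0. 0.]
[0.56, 0.094, 0.08] [ 0.267  0.515 -0.835  2.277  1.621  0.577 -0.338] [0. 0.]
[0.59, 0.094, 0.047] [ 0.249  0.619 -0.804  2.234  1.731  0.612 -0.394] [0. 0.]
t 15.03 pos [ 0.4964 -0.1687  0.1992] w 0.768 F [ 1.1002 -0.1688  0.155 ] j [ 1.1789  0.203  -0.9329  2.219   0.0922  0.3031  1.7579]
tool x [-0.8703  0.0268 -0.4918] y [0.0281 0.9996 0.0047] z [ 0.4917 -0.0097 -0.8707]
delta cm (tool) [ 7.6637 -0.0261 11.6534] len mm 139.47593155946765 rows 3.3447465601790802
```

arm_command --deltas '[{"xyz":[1.1,0,1.9],"turn":0,"jaw":60},{"xyz":[2.2,0,3.8],"turn":0,"jaw":60},{"xyz":[3.2,0,5.7],"turn":0,"jaw":60},{"xyz":[4.3,0,7.6],"turn":0,"jaw":60},{"xyz":[5.4,0,9.6],"turn":0,"jaw":60}]'

```text
clock: 15.45
position: [0.4898, -0.1717, 0.1218]
ee_rot: [0.038, 2.648, -0.018]
force: [0.4, 0.1, -0.1]
width: 0.768
```

```bash
python3 chk.py; python3 -c "
from h import *
goto([.487,-.168,.06])"
```

```text
[ 0.955  0.323 -0.737  2.319  0.787  0.134  1.081] [ 0.49  -0.172  0.122]
turn needed 0.0
[[-0.88   0.03   0.474]
 [ 0.024  1.    -0.02 ]
 [-0.474 -0.006 -0.88 ]]
[0.5, -0.168, 0.2] [ 1.352  0.298 -1.199  2.19   0.508  0.387  1.351] [0. 0.]
[0.487, -0.168, 0.06] [ 1.027  0.531 -0.889  2.376  1.896  0.292  0.016] [0. 0.]
[0.487, -0.168, 0.014] [ 1.055  0.708 -0.963  2.4    2.082  0.473 -0.112] [0. 0.]
[0.487, -0.168, 0.1] [ 0.926  0.368 -0.724  2.351  1.388  0.123  0.482] [0.01 0.  ]
[0.5, -0.1, 0.3] [ 1.484 -0.025 -1.263  2.075 -0.189  0.594  1.888] [0. 0.]
[0.5, 0.094, 0.3] [ 0.898 -0.012 -1.27   2.071  0.307  0.64   0.96 ] [0. 0.]
[0.56, 0.094, 0.08] [ 0.256  0.512 -0.826  2.258  1.549  0.577 -0.269] [0. 0.]
[0.59, 0.094, 0.047] [ 0.235  0.613 -0.79   2.215  1.662  0.605 -0.33 ] [0. 0.]
t 15.45 pos [ 0.4898 -0.1717  0.1218] w 0.768 F [ 0.3911  0.0542 -0.0676] j [ 0.9554  0.3227 -0.7368  2.3189  0.7866  0.1336  1.0809]
tool x [-0.8802  0.0239 -0.4741] y [ 0.0305  0.9995 -0.0063] z [ 0.4737 -0.02   -0.8805]
delta cm (tool) [3.1868 0.398  5.2986] len mm 61.95943310155485 rows 1.48583772425791
```

arm_command --deltas '[{"xyz":[0.5,0.1,1],"turn":0,"jaw":60},{"xyz":[1,0.2,1.8],"turn":0,"jaw":60},{"xyz":[1.4,0.4,2.5],"turn":0,"jaw":60},{"xyz":[1.7,0.4,3.2],"turn":0,"jaw":60},{"xyz":[1.7,0.4,3.2],"turn":0,"jaw":60}]'

```text
clock: 15.87
position: [0.4894, -0.1679, 0.0857]
ee_rot: [0.035, 2.648, -0.022]
force: [-0.0, -0.3, -0.6]
width: 0.765
```

```bash
python3 chk.py; python3 -c "
from h import *
goto([.487,-.168,.014])
im=get_image('wrist'); save(im,'w5'); o,Rm=st(); board(im,o,Rm,(.4,.62,-.26,-.06))"
```

```text
[ 0.923  0.41  -0.736  2.359  1.703  0.154  0.175] [ 0.489 -0.168  0.086]
turn needed 0.0
[[-0.88   0.029  0.474]
 [ 0.021  1.    -0.022]
 [-0.474 -0.009 -0.88 ]]
[0.5, -0.168, 0.2] [ 1.389  0.327 -1.259  2.189  0.599  0.409  1.268] [0. 0.]
[0.487, -0.168, 0.06] [ 1.019  0.527 -0.88   2.377  1.905  0.289  0.008] [0. 0.]
[0.487, -0.168, 0.014] [ 1.048  0.704 -0.956  2.4    2.089  0.471 -0.119] [0. 0.]
[0.487, -0.168, 0.1] [ 0.919  0.365 -0.716  2.352  1.397  0.122  0.473] [0.02 0.  ]
[0.5, -0.1, 0.3] [ 1.482 -0.026 -1.263  2.075 -0.186  0.594  1.886] [0. 0.]
[0.5, 0.094, 0.3] [ 0.895 -0.011 -1.27   2.071  0.313  0.642  0.956] [0. 0.]
[0.56, 0.094, 0.08] [ 0.256  0.513 -0.828  2.258  1.548  0.581 -0.266] [0. 0.]
[0.59, 0.094, 0.047] [ 0.234  0.614 -0.792  2.215  1.66   0.609 -0.326] [0. 0.]
t 15.87 pos [ 0.4894 -0.1679  0.0857] w 0.765 F [-0.009  -0.3375 -0.5727] j [ 0.9231  0.4105 -0.736   2.359   1.703   0.1543  0.1751]
tool x [-0.8803  0.0211 -0.474 ] y [ 0.029   0.9995 -0.0092] z [ 0.4736 -0.0218 -0.8805]
delta cm (tool) [3.6044 0.0466 6.2004] len mm 71.72068042666696 rows 1.719920393924867
t 15.92 pos [ 0.4895 -0.1675  0.0847] w 0.764 F [-0.8296  0.7544 -2.048 ] j [ 0.9239  0.4137 -0.7377  2.3599  1.7236  0.1558  0.1559]
tool x [-0.88    0.0207 -0.4745] y [ 0.028   0.9996 -0.0084] z [ 0.4741 -0.0207 -0.8802]
sink 1171 [ 480.3 -168.1] [25.7 44.9] 87.46
green 8598 [ 518.2 -169.6] [ 81.  126.6] 87.75
```

View pics/w5.png

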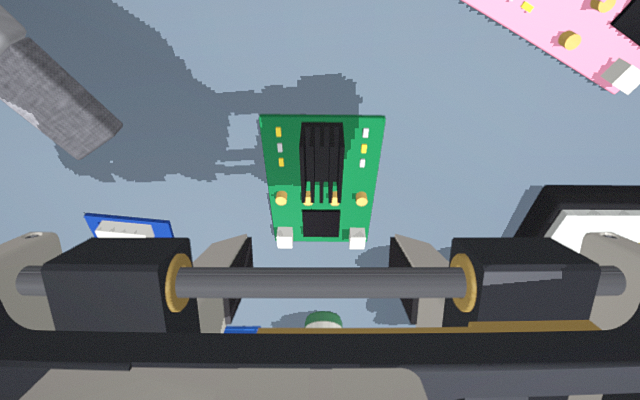

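arm_command --deltas '[{"xyz":[1.1,0,1.9],"turn":0,"jaw":80},{"xyz":[2.2,0,3.8],"turn":0,"jaw":100},{"xyz":[3,0,5.2],"turn":0,"jaw":100},{"xyz":[3.5,0,6],"turn":0,"jaw":100},{"xyz":[3.5,0,6],"turn":0,"jaw":100}]'

```text
clock: 16.33
position: [0.485, -0.1677, 0.0131]
ee_rot: [0.034, 2.651, -0.019]
force: [-1.2, 0.3, 0.2]
width: 0.609
```

```bash
python3 -c "
from h import *
goto([.487,-.168,.0135])"
```

```text
t 16.33 pos [ 0.485  -0.1677  0.0131] w 0.609 F [-1.2181  0.3481  0.181 ] j [ 1.0413  0.6976 -0.9422  2.4022  2.096   0.459  -0.1272]
tool x [-0.8821  0.0205 -0.4706] y [ 0.0274  0.9996 -0.0076] z [ 0.4703 -0.0196 -0.8823]
delta cm (tool) [-0.1951 -0.0263  0.0608] len mm 2.060684462877625 rows 0.04941689359418764
```

arm_command --deltas '[{"xyz":[0,0,0],"turn":0,"jaw":255},{"xyz":[0,0,0],"turn":0,"jaw":255},{"xyz":[0,0,0],"turn":0,"jaw":255},{"xyz":[0,0,0],"turn":0,"jaw":255},{"xyz":[0,0,0],"turn":0,"jaw":255}]' --force 40

```text
clock: 16.75
position: [0.4853, -0.168, 0.0139]
ee_rot: [0.033, 2.651, -0.021]
force: [0.4, 0.9, -0.5]
width: 0.29
```

arm_command --deltas '[{"xyz":[0,0,0],"turn":0,"jaw":255},{"xyz":[0,0,0],"turn":0,"jaw":255},{"xyz":[0,0,0],"turn":0,"jaw":255}]'

```text
clock: 17.0
position: [0.4852, -0.1682, 0.0139]
ee_rot: [0.033, 2.651, -0.022]
force: [-1.6, -0.5, 1.3]
width: 0.285
```

```bash
python3 -c "
from h import *
st()
goto([.487,-.168,.04])"; cat > chk3.py <<'E'
from plan import *
o=observe(); Tt=R.from_rotvec(o['ee_rot']).as_matrix(); q=o['joints']
import sys
for path in ([[.49,-.168,.07],[.49,-.08,.09],[.49,0,.09],[.5,.094,.09],[.56,.094,.08],[.583,.094,.055],[.592,.094,.055],[.59,.094,.047]],):
    for p in path:
        qp=q;q=follow(q,np.array(p),Tt,n=20); print(p,q,np.round(err(q,np.array(p),Tt),2))
E
python3 chk3.py
```

```text
t 17.0 pos [ 0.4852 -0.1682  0.0139] w 0.285 F [-1.6468 -0.4506  1.3321] j [ 1.0406  0.6949 -0.9414  2.4021  2.0953  0.4584 -0.1268]
tool x [-0.8818  0.0195 -0.4712] y [ 0.0273  0.9996 -0.0097] z [ 0.4708 -0.0214 -0.882 ]
t 17.0 pos [ 0.4852 -0.1682  0.0139] w 0.285 F [-1.6468 -0.4506  1.3321] j [ 1.0406  0.6949 -0.9414  2.4021  2.0953  0.4584 -0.1268]
tool x [-0.8818  0.0195 -0.4712] y [ 0.0273  0.9996 -0.0097] z [ 0.4708 -0.0214 -0.882 ]
delta cm (tool) [-1.3869 -0.0022 -2.2133] len mm 26.118812702278625 rows 0.6263504245150749
[ 1.041  0.695 -0.941  2.402  2.095  0.458 -0.127] [ 0.485 -0.168  0.014]
[0.49, -0.168, 0.07] [ 0.966  0.474 -0.805  2.364  1.838  0.223  0.059] [0. 0.]
[0.49, -0.08, 0.09] [ 0.807  0.409 -0.902  2.408  1.708  0.328 -0.056] [0. 0.]
[0.49, 0, 0.09] [ 0.623  0.43  -0.99   2.422  1.659  0.487 -0.23 ] [0. 0.]
[0.5, 0.094, 0.09] [ 0.371  0.489 -1.035  2.365  1.552  0.666 -0.347] [0. 0.]
[0.56, 0.094, 0.08] [ 0.359  0.574 -0.978  2.249  1.552  0.68  -0.242] [0. 0.]
[0.583, 0.094, 0.055] [ 0.334  0.649 -0.941  2.216  1.631  0.7   -0.277] [0. 0.]
[0.592, 0.094, 0.055] [ 0.333  0.657 -0.935  2.196  1.621  0.698 -0.254] [0. 0.]
[0.59, 0.094, 0.047] [ 0.327  0.672 -0.93   2.206  1.654  0.706 -0.286] [0. 0.]
```

arm_command --deltas '[{"xyz":[-0.3,0,-0.6],"turn":0,"jaw":255},{"xyz":[-0.8,0,-1.5],"turn":0,"jaw":255},{"xyz":[-1.6,0,-3],"turn":0,"jaw":255},{"xyz":[-2.5,0,-4.6],"turn":0,"jaw":255},{"xyz":[-3.3,1,-6.2],"turn":0,"jaw":255}]'

```text
clock: 17.42
position: [0.4857, -0.1588, 0.0854]
ee_rot: [0.037, 2.649, -0.022]
force: [-1.0, -0.6, -3.4]
width: 0.28
```

```bash
python3 -c "
from h import *
im=get_image('wrist'); save(im,'w6')
save(get_image('scene'),'s6',(230,100,430,300),3)
goto([.485,-.06,.09])"; python3 chk3.py
```

```text
t 17.52 pos [ 0.4871 -0.1563  0.0876] w 0.28 F [ 0.0118 -0.685  -1.9476] j [ 0.9206  0.4044 -0.7664  2.3731  1.7337  0.1752  0.1217]
tool x [-0.8794  0.0167 -0.4757] y [ 0.0253  0.9996 -0.0117] z [ 0.4754 -0.0223 -0.8795]
delta cm (tool) [ 0.2343  9.6151 -0.5258] len mm 96.32335975478819 rows 2.309912703951755
[ 0.921  0.404 -0.766  2.373  1.734  0.175  0.122] [ 0.487 -0.156  0.088]
[0.49, -0.168, 0.07] [ 0.984  0.483 -0.829  2.368  1.859  0.238  0.044] [0. 0.]
[0.49, -0.08, 0.09] [ 0.824  0.417 -0.926  2.412  1.729  0.343 -0.072] [0. 0.]
[0.49, 0, 0.09] [ 0.635  0.439 -1.011  2.425  1.673  0.503 -0.242] [0. 0.]
[0.5, 0.094, 0.09] [ 0.379  0.497 -1.052  2.368  1.564  0.682 -0.357] [0. 0.]
[0.56, 0.094, 0.08] [ 0.367  0.582 -0.994  2.252  1.566  0.695 -0.252] [0. 0.]
[0.583, 0.094, 0.055] [ 0.341  0.657 -0.956  2.22   1.644  0.715 -0.285] [0. 0.]
[0.592, 0.094, 0.055] [ 0.341  0.664 -0.95   2.2    1.634  0.713 -0.262] [0. 0.]
[0.59, 0.094, 0.047] [ 0.335  0.68  -0.945  2.209  1.667  0.721 -0.294] [0. 0.]
```

View pics/w6.png

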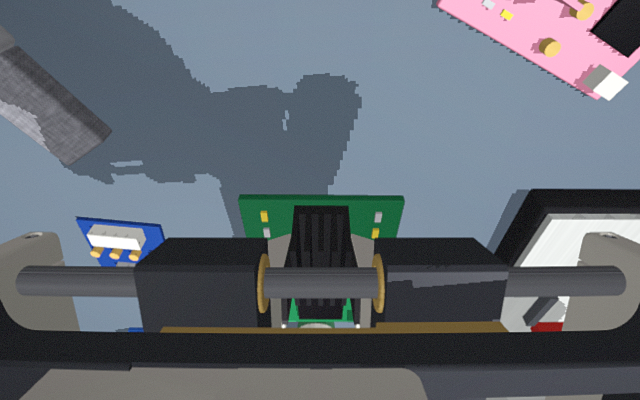

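arm_command --deltas '[{"xyz":[0,2.5,0],"turn":0,"jaw":255},{"xyz":[0,5.5,0],"turn":0,"jaw":255},{"xyz":[0,9,0],"turn":0,"jaw":255},{"xyz":[0,12.5,0],"turn":0,"jaw":255},{"xyz":[0,15,0],"turn":0,"jaw":255}]'

```text
clock: 17.93
position: [0.4907, -0.0037, 0.0858]
ee_rot: [0.028, 2.645, -0.022]
force: [0.6, 0.5, -1.6]
width: 0.282
```

```bash
python3 -c "
from h import *
im=get_image('wrist'); save(im,'w7'); np.savez('/tmp/w7.npz',**im)
goto([.485,.094,.09])
im=get_image('top'); np.savez('/tmp/t7.npz',**im); save(im,'t7',(240,60,420,240),4)
im=get_image('scene'); np.savez('/tmp/s7.npz',**im); save(im,'s7',(240,140,400,290),5)
st()"
```

```text
t 17.98 pos [0.4913 0.0013 0.0864] w 0.281 F [ 0.1952  7.1709 -1.2178] j [ 0.6403  0.4549 -1.0165  2.4273  1.703   0.5093 -0.2595]
tool x [-0.8788  0.0124 -0.4771] y [ 0.0179  0.9998 -0.0069] z [ 0.4769 -0.0146 -0.8788]
delta cm (tool) [ 0.4913  9.2574 -0.7544] len mm 93.01099155692316 rows 2.2304794138350874
t 18.08 pos [ 0.4909 -0.0038  0.0856] w 0.281 F [-0.3536 -0.1554 -2.3955] j [ 0.6465  0.4539 -1.01    2.4278  1.7051  0.5053 -0.2529]
tool x [-0.8794  0.013  -0.4759] y [ 0.0204  0.9997 -0.0103] z [ 0.4756 -0.0188 -0.8795]
```

View pics/s7.png

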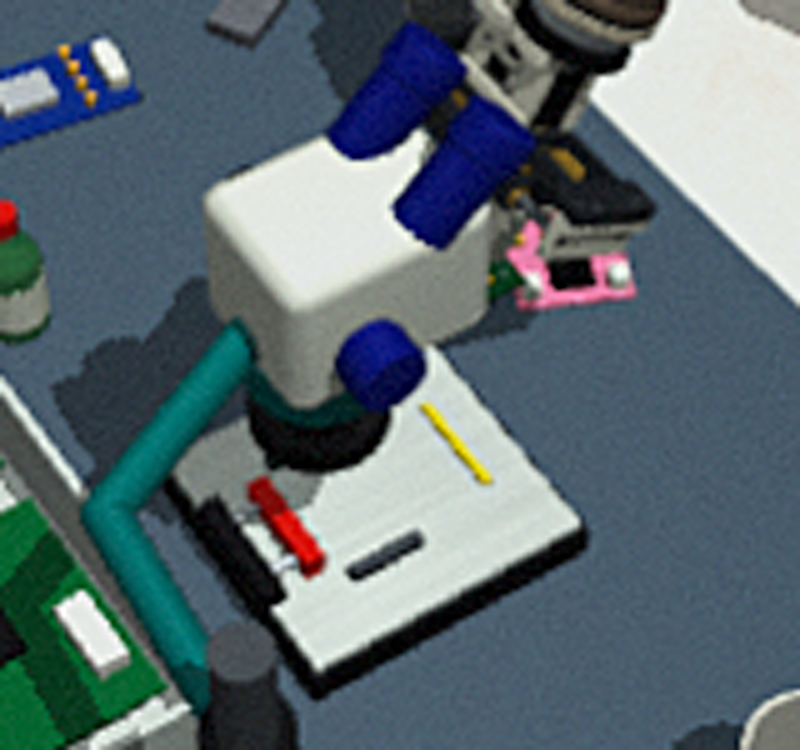

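View pics/w7.png

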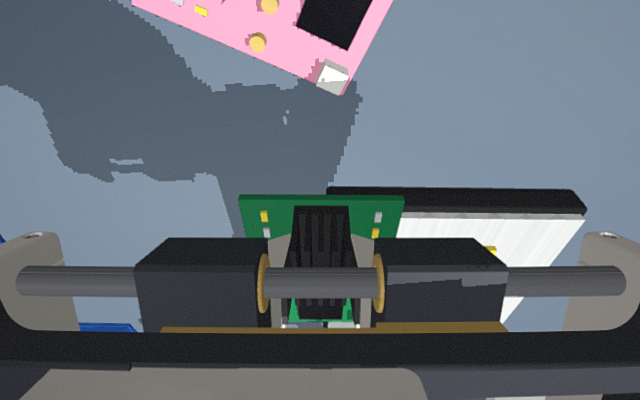

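```bash
python3 - <<'E'
from h import *
def line(X,Y):
    k=np.ones(len(X),bool)
    for _ in range(8):
        c=np.polyfit(X[k],Y[k],1); k=abs(np.polyval(c,X)-Y)<max(.0008,2*np.std((np.polyval(c,X)-Y)[k]))
    return c,k.sum()
for f in ('w7','t7','s7'):
    im=dict(np.load(f'/tmp/{f}.npz')); W=cloud(im); z=W[...,2]
    hsv=cv2.cvtColor(im['frame'],cv2.COLOR_RGB2HSV); H,S,V=[hsv[...,i].astype(int) for i in range(3)]
    reg=(W[...,0]>.45)&(W[...,0]<.75)&(W[...,1]>-.05)&(W[...,1]<.25)
    lip=reg&(H>18)&(H<38)&(S>90)&(z>.028)&(z<.042)
    if f=='w7': lip[:, :400]=False
    P=W[lip]
    if len(P)>4: print(f,'lip',len(P),P.min(0),P.max(0),P.mean(0))
    jaw=reg&((H<8)|(H>172))&(S>120)&(z<.06)&(z>.02)&(W[...,0]>.62)
    P=W[jaw]
    if len(P)>4: print(f,'jaw',len(P),P.min(0),P.max(0),P.mean(0))
    pl=reg&(S<45)&(V>90)&(abs(z-.03)<.004); 
    P=W[pl]; print(f,'plate z',np.median(P[:,2]),len(P),P.min(0),P.max(0))
    X=[];Y=[]
    for y in np.arange(.01,.18,.004):
        q=P[abs(P[:,1]-y)<.002]
        if len(q)>2: X.append(y);Y.append(q[:,0].min())
    if len(X)>4:
        c,n=line(np.array(X),np.array(Y)); print(f,'near edge yaw',-np.degrees(np.arctan(c[0])),'x@.093',np.polyval(c,.093),n,len(X))
    stop=reg&(V<75)&(abs(z-.04)<.004)&(W[...,0]>.58)&(W[...,0]<.68)
    n,l,s,c=cv2.connectedComponentsWithStats(stop.astype(np.uint8))
    for i in range(1,n):
        if s[i,4]>5: q=W[l==i]; print(f,'stop',s[i,4],q.min(0),q.max(0),q.mean(0))
im=dict(np.load('/tmp/w7.npz')); W=cloud(im); hsv=cv2.cvtColor(im['frame'],cv2.COLOR_RGB2HSV)
m=(hsv[...,0]>45)&(hsv[...,0]<85)&(hsv[...,1]>100); m[:190]=0; m[245:]=0; m[:,:235]=0;m[:,410:]=0
P=W[m]; P=P[(P[:,2]>.05)&(P[:,2]<.12)]; A=np.c_[P[:,:2],np.ones(len(P))]; c,_,_,_=np.linalg.lstsq(A,P[:,2],rcond=None)
print('board plane slope deg x,y',np.degrees(np.arctan(c[:2])),len(P),P.min(0),P.max(0),P.mean(0))
E
```

```text
w7 lip 63 [0.5528 0.1189 0.0295] [0.5595 0.1269 0.0353] [0.5544 0.1234 0.0328]
w7 plate z 0.029542049038637982 6246 [ 0.5216 -0.0016  0.026 ] [0.6877 0.1838 0.0316]
w7 near edge yaw -1.951429479472248 x@.093 0.5229437621416467 32 38
t7 lip 50 [0.5521 0.0602 0.0296] [0.5589 0.1253 0.0405] [0.5553 0.094  0.0351]
t7 plate z 0.030181080838787455 1707 [0.5206 0.0016 0.026 ] [0.697  0.1862 0.034 ]
t7 near edge yaw 19.191071692752654 x@.093 0.5373740678418697 43 43
s7 lip 43 [0.5505 0.0605 0.0283] [0.5604 0.1276 0.0413] [0.5556 0.0956 0.0345]
s7 jaw 120 [0.6337 0.0547 0.0207] [0.7163 0.1885 0.0551] [0.6812 0.0937 0.0453]
s7 plate z 0.03014377785599187 1703 [ 0.5204 -0.0023  0.026 ] [0.716  0.1848 0.034 ]
s7 near edge yaw -2.1769852334455235 x@.093 0.5238731514309607 29 43
s7 stop 6 [0.6206 0.1383 0.0365] [0.6281 0.1447 0.0402] [0.6239 0.1414 0.0383]
s7 stop 9 [0.6379 0.1381 0.0367] [0.6642 0.143  0.0431] [0.6519 0.1414 0.0389]
board plane slope deg x,y [ 3.1905 -0.4048] 4616 [ 0.4587 -0.0438  0.0713] [0.4906 0.0367 0.0946] [ 0.4699 -0.0035  0.076 ]
```

```bash
cat >> h.py <<'E'
def plane(im,Rm,pos):
    W=cloud(im); hsv=cv2.cvtColor(im['frame'],cv2.COLOR_RGB2HSV)
    m=(hsv[...,0]>45)&(hsv[...,0]<85)&(hsv[...,1]>100)&(hsv[...,2]>60); m[:190]=0; m[245:]=0; m[:,:235]=0;m[:,410:]=0
    m=cv2.erode(m.astype(np.uint8),np.ones((5,5)))>0
    P=W[m]; k=np.ones(len(P),bool)
    for _ in range(8):
        A=np.c_[P[:,:2]-pos[:2],np.ones(len(P))]; c=np.linalg.lstsq(A[k],P[k,2],rcond=None)[0]; r=A@c-P[:,2]; k=abs(r)<max(.0006,2*r[k].std())
    print('slope deg x,y',np.degrees(np.arctan(c[:2])),'z at TCP xy rel TCP',c[2]-pos[2],'n',k.sum(),len(P),'res',r[k].std(),'xr',P[k][:,0].min(),P[k][:,0].max())
E
python3 - <<'E'
from h import *
for i in range(2):
    im=get_image('wrist'); o,Rm=st(i==0); plane(im,Rm,o['position'])
save(im,'w8',(230,180,410,340),4)
E
```

```text
t 18.13 pos [ 0.4907 -0.0057  0.0854] w 0.278 F [-0.4584 -0.7314 -1.4075] j [ 0.6484  0.4535 -1.0082  2.4281  1.7049  0.505  -0.2521]
tool x [-0.8797  0.015  -0.4754] y [ 0.0232  0.9997 -0.0114] z [ 0.475  -0.021  -0.8797]
 ** On entry to DLASCL parameter number  4 had an illegal value
 ** On entry to DLASCL parameter number  4 had an illegal valueTraceback (most recent call last):
  File "<stdin>", line 3, in <module>
  File "h.py", line 42, in plane
    A=np.c_[P[:,:2]-pos[:2],np.ones(len(P))]; c=np.linalg.lstsq(A[k],P[k,2],rcond=None)[0]; r=A@c-P[:,2]; k=abs(r)<max(.0006,2*r[k].std())
                                                ~~~~~~~~~~~~~~~^^^^^^^^^^^^^^^^^^^^^^^^
    x, resids, rank, s = _umath_linalg.lstsq(a, b, rcond,
                         ~~~~~~~~~~~~~~~~~~~^^^^^^^^^^^^^
                                             signature=signature)
                                             ^^^^^^^^^^^^^^^^^^^^
    raise LinAlgError("SVD did not converge in Linear Least Squares")
numpy.linalg.LinAlgError: SVD did not converge in Linear Least Squares
```

```bash
sed -i 's/    P=W\[m\]; k=np.ones(len(P),bool)/    P=W[m]; P=P[np.isfinite(P).all(1)]; k=np.ones(len(P),bool)/' h.py
python3 - <<'E'
from h import *
for i in range(2):
    im=get_image('wrist'); o,Rm=st(i==0); plane(im,Rm,o['position'])
save(im,'w8',(230,180,410,340),4)
im=get_image('top'); save(im,'t8',(240,100,420,250),4)
E
```

```text
t 18.18 pos [ 0.4906 -0.0069  0.0853] w 0.278 F [-0.286  -0.5093 -1.927 ] j [ 0.6497  0.4531 -1.007   2.4282  1.7046  0.5048 -0.2517]
tool x [-0.8798  0.0166 -0.4751] y [ 0.0253  0.9996 -0.0119] z [ 0.4747 -0.0225 -0.8798]
slope deg x,y [ 0.6083 -0.2987] z at TCP xy rel TCP -0.009190346386647147 n 2665 3379 res 0.00036033589124716546 xr 0.4594156899334228 0.4873667043827685
slope deg x,y [ 0.5543 -0.3485] z at TCP xy rel TCP -0.009307077640431566 n 2651 3379 res 0.00035298916355470337 xr 0.4588236848722437 0.4874273154721964
```

View pics/w8.png

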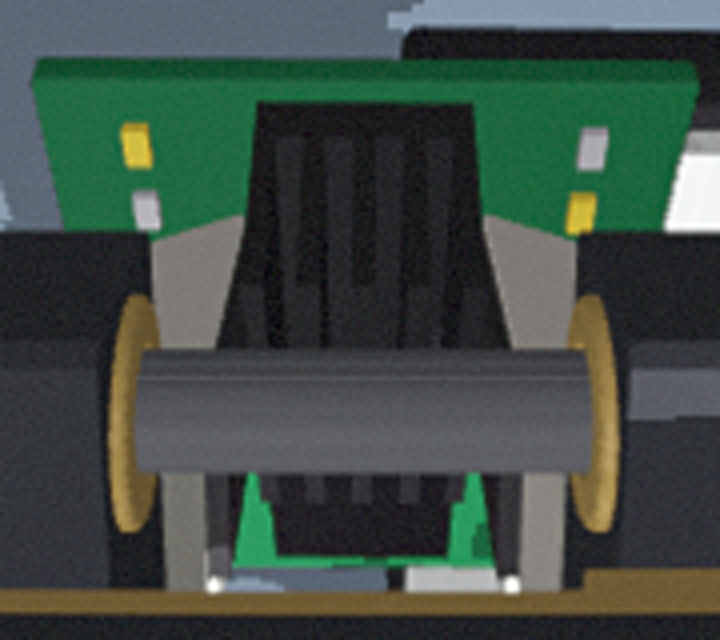

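View pics/t8.png

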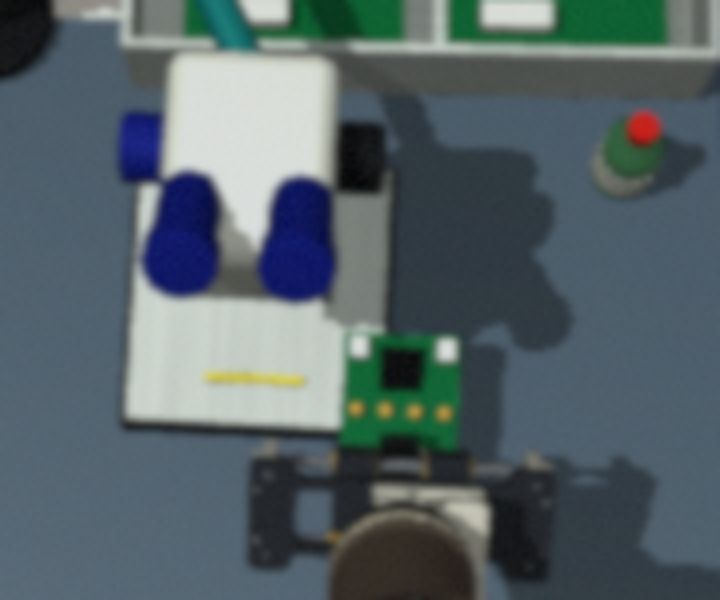

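```bash
python3 - <<'E'
from h import *
im=get_image('top'); o,Rm=st(); W=cloud(im); z=W[...,2]
hsv=cv2.cvtColor(im['frame'],cv2.COLOR_RGB2HSV); H,S,V=[hsv[...,i].astype(int) for i in range(3)]
reg=(W[...,0]>.48)&(W[...,0]<.6)&(W[...,1]>-.07)&(W[...,1]<.06)&(z>.06)&(z<.1)
b=reg&(((H>45)&(H<85)&(S>90))|((V>140)&(z>.075)))
P=W[b]; 
X=[];L=[];U=[]
for x in np.arange(.505,.575,.004):
    q=P[abs(P[:,0]-x)<.002]
    if len(q)>3: X.append(x);L.append(q[:,1].min());U.append(q[:,1].max())
X,L,U=map(np.array,(X,L,U)); mid=(L+U)/2; c=np.polyfit(X,mid,1)
print('width',np.median(U-L),'mid y at TCPx+.0315',np.polyval(c,o['position'][0]+.0315),'yaw',np.degrees(np.arctan(c[0])),'far x',np.sort(P[:,0])[-8:].mean(), 'rel y',np.polyval(c,o['position'][0]+.0315)-o['position'][1])
wh=reg&(V>150)&(S<60)&(z>.08); print('white',W[wh].mean(0)-o['position'],wh.sum(), W[wh].min(0),W[wh].max(0))
E
```

```text
t 18.33 pos [ 0.4907 -0.0079  0.0856] w 0.28 F [ 0.2667  0.4069 -2.4507] j [ 0.6509  0.4522 -1.0063  2.428   1.7038  0.5045 -0.2516]
tool x [-0.8796  0.0185 -0.4754] y [ 0.0276  0.9995 -0.0122] z [ 0.4749 -0.0239 -0.8797]
width 0.07397816262707929 mid y at TCPx+.0315 -0.009273377660330418 yaw 1.7346775201866864 far x 0.5803389096582641 rel y -0.001369851855363308
white [ 0.078  -0.001   0.0022] 42 [ 0.5615 -0.0436  0.0802] [0.576  0.0275 0.0963]
```

arm_command --deltas '[{"xyz":[0,2,0],"turn":0,"jaw":255},{"xyz":[0,4.5,0],"turn":0,"jaw":255},{"xyz":[0,7,0],"turn":0,"jaw":255},{"xyz":[0,9.2,0],"turn":0,"jaw":255},{"xyz":[0,10.2,0],"turn":0,"jaw":255}]'

```text
clock: 18.75
position: [0.494, 0.0961, 0.0846]
ee_rot: [0.032, 2.645, -0.023]
force: [0.7, 0.7, -1.4]
width: 0.28
```

arm_command --deltas '[{"xyz":[0,0,0],"turn":0,"jaw":255},{"xyz":[0,0,0],"turn":0,"jaw":255}]'

```text
clock: 18.92
position: [0.4943, 0.096, 0.0846]
ee_rot: [0.032, 2.645, -0.023]
force: [0.2, -0.1, -2.3]
width: 0.28
```

```bash
python3 - <<'E'
from h import *
goto([.555,.0937,.068])
im=get_image('wrist'); save(im,'w9'); np.savez('/tmp/w9.npz',**im); save(get_image('scene'),'s9',(240,140,400,290),5); st()
E
```

```text
t 18.92 pos [0.4943 0.096  0.0846] w 0.28 F [ 0.1737 -0.1416 -2.2686] j [ 0.3704  0.5108 -1.0602  2.3839  1.591   0.7005 -0.3998]
tool x [-0.8792  0.0188 -0.4761] y [ 0.027   0.9996 -0.0103] z [ 0.4757 -0.0219 -0.8794]
delta cm (tool) [-4.5516 -0.0439  4.3555] len mm 62.9988757646307 rows 1.510764406825676
t 19.02 pos [0.494  0.0944 0.0844] w 0.284 F [ 0.1922 -0.2253 -2.3631] j [ 0.372   0.5103 -1.0594  2.3848  1.5908  0.7006 -0.3997]
tool x [-0.8794  0.02   -0.4757] y [ 0.029   0.9995 -0.0115] z [ 0.4753 -0.0239 -0.8795]
```

View pics/w9.png

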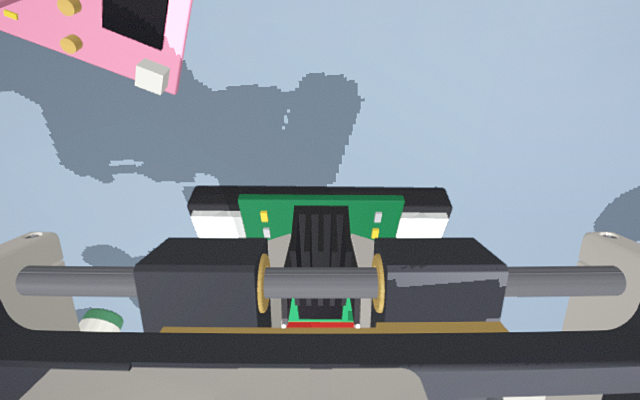

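View pics/s9.png

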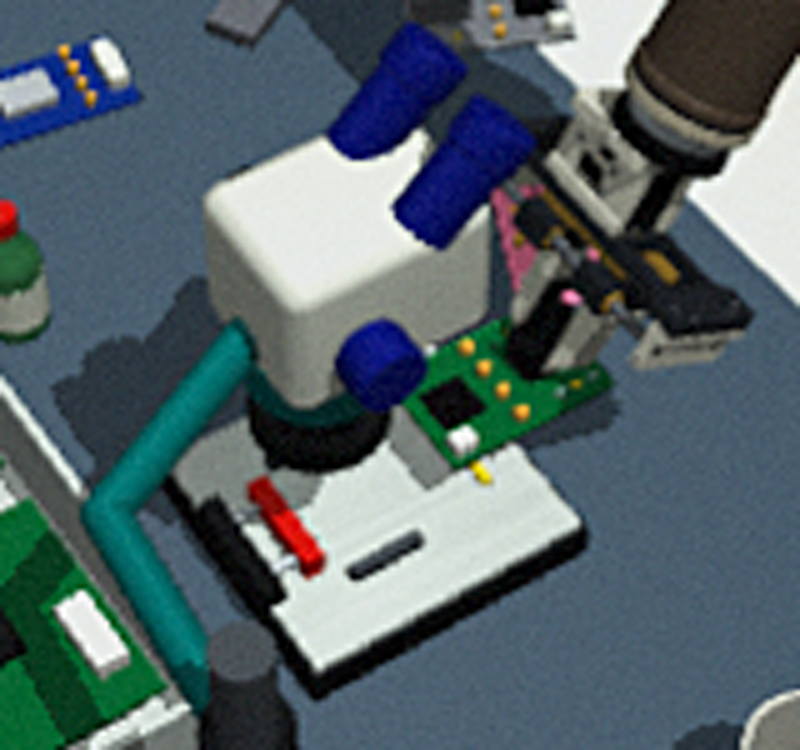

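arm_command --deltas '[{"xyz":[-1.2,0,0.9],"turn":0,"jaw":255},{"xyz":[-2.4,0,1.9],"turn":0,"jaw":255},{"xyz":[-3.5,0,3],"turn":0,"jaw":255},{"xyz":[-4.3,0,4],"turn":0,"jaw":255},{"xyz":[-4.5,0,4.3],"turn":0,"jaw":255}]'

```text
clock: 19.43
position: [0.5556, 0.0904, 0.0674]
ee_rot: [0.039, 2.646, -0.027]
force: [0.4, 0.6, -2.2]
width: 0.277
```

arm_command --deltas '[{"xyz":[0,0,0],"turn":0,"jaw":255}]'

```text
clock: 19.52
position: [0.5557, 0.0895, 0.0667]
ee_rot: [0.041, 2.646, -0.027]
force: [-0.3, 0.8, -2.5]
width: 0.28
```

```bash
python3 - <<'E'
from h import *
goto([.578,.0937,.055])
im=dict(np.load('/tmp/w9.npz')); W=cloud(im); z=W[...,2]; hsv=cv2.cvtColor(im['frame'],cv2.COLOR_RGB2HSV)
pl=(hsv[...,1]<50)&(hsv[...,2]>120)&(abs(z-.03)<.004)&(W[...,0]<.6)&(W[...,1]>-.05)&(W[...,1]<.25)
gr=(hsv[...,0]>45)&(hsv[...,0]<85)&(hsv[...,1]>100)&(z>.055)
for x in (.526,.53,.535):
    q=W[pl&(abs(W[...,0]-x)<.002)]
    if len(q): print('plate x',x,q[:,1].min(),q[:,1].max(),(q[:,1].min()+q[:,1].max())/2)
for x in (.465,.47,.475,.48):
    q=W[gr&(abs(W[...,0]-x)<.002)]
    if len(q): print('board x',x,q[:,1].min(),q[:,1].max(),(q[:,1].min()+q[:,1].max())/2)
save(get_image('scene'),'s10',(240,140,400,290),5); st()
E
```

```text
t 19.52 pos [0.5557 0.0895 0.0667] w 0.28 F [-0.3418  0.764  -2.4765] j [ 0.3634  0.6096 -0.9904  2.2719  1.6227  0.7127 -0.3132]
tool x [-0.8797  0.0246 -0.4749] y [ 0.0343  0.9993 -0.0118] z [ 0.4743 -0.0266 -0.8799]
delta cm (tool) [-1.3978  0.5054  2.0818] len mm 25.57981246655032 rows 0.6134247593896959
plate x 0.526 0.0032227283031147497 0.1829225706819506 0.09307264949253269
plate x 0.53 0.003303578779122157 0.18289567941330193 0.09309962909621204
plate x 0.535 0.0027536301007898695 0.18275799548164814 0.092755812791219
board x 0.465 0.05647036536910971 0.13611754333915732 0.09629395435413352
board x 0.47 0.05627111864419206 0.13628118596988223 0.09627615230703715
board x 0.475 0.05650349278185909 0.13602079698865768 0.09626214488525839
board x 0.48 0.056909611607532766 0.1353854695007896 0.09614754055416119
t 19.57 pos [0.5553 0.0893 0.0668] w 0.281 F [ 0.7758 -0.7476 -2.1015] j [ 0.3635  0.6091 -0.9904  2.2726  1.6224  0.7128 -0.3133]
tool x [-0.8797  0.0244 -0.4748] y [ 0.0344  0.9993 -0.0123] z [ 0.4742 -0.0272 -0.88  ]
```

View pics/s10.png

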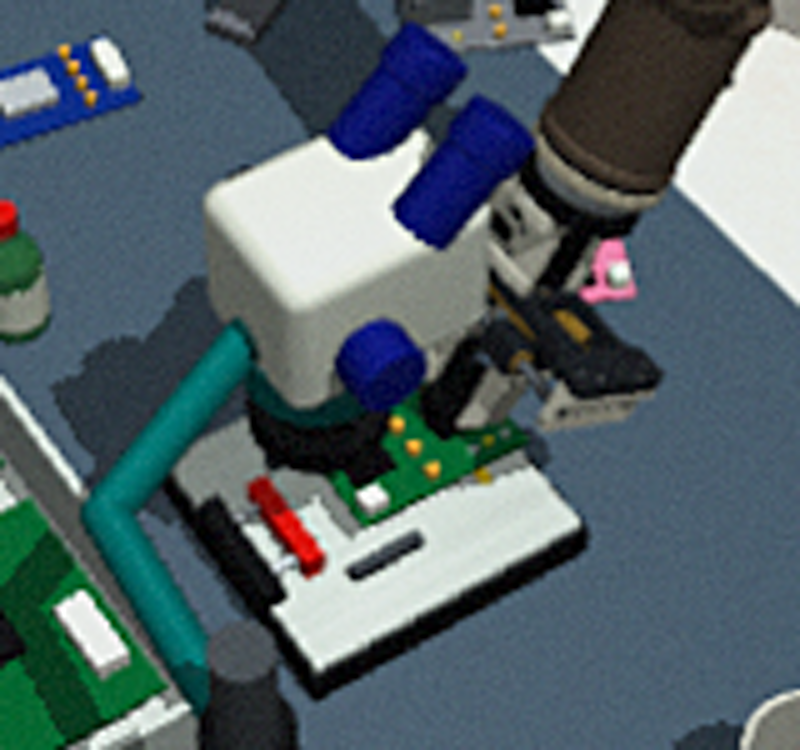

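arm_command --deltas '[{"xyz":[-0.4,0.15,0.5],"turn":0,"jaw":255},{"xyz":[-0.8,0.3,1.1],"turn":0,"jaw":255},{"xyz":[-1.2,0.4,1.6],"turn":0,"jaw":255},{"xyz":[-1.45,0.45,2.05],"turn":0,"jaw":255},{"xyz":[-1.45,0.45,2.05],"turn":0,"jaw":255}]'

```text
clock: 19.98
position: [0.5788, 0.093, 0.0551]
ee_rot: [0.042, 2.647, -0.027]
force: [-0.0, 0.1, -2.1]
width: 0.278
```

```bash
python3 - <<'E'
from h import *
goto([.590,.0918,.052])
im=get_image('wrist'); save(im,'w11'); o,Rm=st(False); plane(im,Rm,o['position'])
W=cloud(im); z=W[...,2]; hsv=cv2.cvtColor(im['frame'],cv2.COLOR_RGB2HSV)
np.savez('/tmp/w11.npz',**im)
save(get_image('scene'),'s11',(280,190,380,280),7); st()
E
```

```text
t 19.98 pos [0.5788 0.093  0.0551] w 0.278 F [-0.0342  0.0537 -2.0659] j [ 0.3434  0.6565 -0.9646  2.2272  1.6426  0.7252 -0.2989]
tool x [-0.8797  0.025  -0.4748] y [ 0.0348  0.9993 -0.012 ] z [ 0.4742 -0.0271 -0.88  ]
delta cm (tool) [-0.84   -0.0794  0.8069] len mm 11.67449414031366 rows 0.2799638882569223
slope deg x,y [ 0.4762 -0.3224] z at TCP xy rel TCP -0.009439573661076707 n 2642 3243 res 0.0003544721550882513 xr 0.5469582504881828 0.5757476021782005
t 20.08 pos [0.5778 0.0931 0.0553] w 0.278 F [-0.6272  0.1729 -3.0475] j [ 0.3437  0.6553 -0.9655  2.2289  1.6418  0.7249 -0.2991]
tool x [-0.88    0.0244 -0.4744] y [ 0.0343  0.9993 -0.0121] z [ 0.4738 -0.0269 -0.8802]
```

View pics/w11.png

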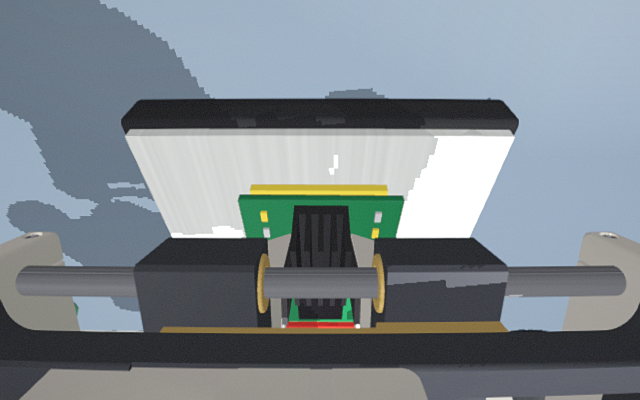

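View pics/s11.png

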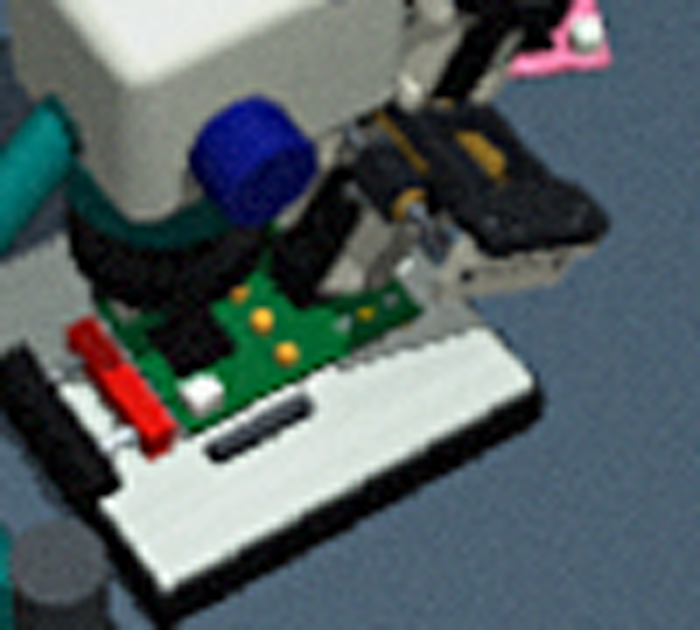

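```bash
python3 - <<'E'
from h import *
im=dict(np.load('/tmp/w11.npz')); W=cloud(im); z=W[...,2]; hsv=cv2.cvtColor(im['frame'],cv2.COLOR_RGB2HSV); H,S,V=[hsv[...,i].astype(int) for i in range(3)]
lip=(H>18)&(H<38)&(S>100)&(V>100); lip[:175]=0; lip[200:]=0; lip[:,:230]=0; lip[:,410:]=0
P=W[lip]; P=P[np.isfinite(P).all(1)]; P=P[abs(P[:,2]-.034)<.006]; print('lip',len(P),P.min(0),P.max(0),np.median(P,0))
top=P[P[:,2]>.033]; print('top',top.min(0),top.max(0),'ymid',(top[:,1].min()+top[:,1].max())/2)
c=np.polyfit(top[:,1],top[:,0],1); print('yaw',-np.degrees(np.arctan(c[0])))
gr=(H>45)&(H<85)&(S>100); gr[:185]=0; gr[240:]=0; gr[:,:230]=0;gr[:,410:]=0
Q=W[gr]; Q=Q[np.isfinite(Q).all(1)]; Q=Q[(Q[:,2]>.03)&(Q[:,2]<.06)]
print('board',Q.min(0),Q.max(0),'ymid',(Q[:,1].min()+Q[:,1].max())/2)
# near edge per y
X=[];Y=[]
for y in np.arange(.062,.122,.004):
    q=Q[abs(Q[:,1]-y)<.002]; X.append(y); Y.append(np.percentile(q[:,0],1))
c=np.polyfit(X,Y,1); print('board near edge x@.093',np.polyval(c,.093),'yaw',-np.degrees(np.arctan(c[0])))
# plate near edge
pl=(S<60)&(V>110)&(abs(z-.03)<.004)&(W[...,0]<.56)
P=W[pl]; X=[];Y=[]
for y in np.arange(.01,.176,.004):
    q=P[abs(P[:,1]-y)<.002]
    if len(q)>3: X.append(y);Y.append(q[:,0].min())
c=np.polyfit(X,Y,1); print('plate edge x@.093',np.polyval(c,.093),'yaw',-np.degrees(np.arctan(c[0])))
for x in (.53,.54,.55):
    q=P[abs(P[:,0]-x)<.002]; print(x,q[:,1].min(),q[:,1].max(),(q[:,1].min()+q[:,1].max())/2)
E
```

```text
lip 1289 [0.5506 0.0575 0.0289] [0.5567 0.1272 0.0398] [0.5532 0.0942 0.0337]
top [0.5506 0.0575 0.033 ] [0.5567 0.1272 0.0398] ymid 0.09235926510831141
yaw -2.0541184317750467
board [0.547  0.0534 0.0409] [0.5785 0.1333 0.0592] ymid 0.09335056972595837
board near edge x@.093 0.5486826341258796 yaw -2.1294769568998246
plate edge x@.093 0.5230849713725049 yaw -1.7237315229455996
0.53 0.002777161691155189 0.18358955180653835 0.09318335674884677
0.54 0.0025573857934691746 0.1829669092536727 0.09276214752357094
0.55 0.00221204322888785 0.18250135614418855 0.0923566996865382
```

arm_command --deltas '[{"xyz":[-0.2,-0.05,0.25],"turn":0,"jaw":255},{"xyz":[-0.4,-0.09,0.5],"turn":0,"jaw":255},{"xyz":[-0.6,-0.09,0.7],"turn":0,"jaw":255},{"xyz":[-0.8,-0.09,0.82],"turn":0,"jaw":255},{"xyz":[-0.8,-0.09,0.82],"turn":0,"jaw":255}]'

```text
clock: 20.5
position: [0.5878, 0.0919, 0.0513]
ee_rot: [0.04, 2.649, -0.027]
force: [-7.2, 0.5, -0.0]
width: 0.283
```

```bash
cat > meas.py <<'E'
from h import *
import sys
im=get_image('wrist'); o,Rm=st(); plane(im,Rm,o['position'])
W=cloud(im); z=W[...,2]; hsv=cv2.cvtColor(im['frame'],cv2.COLOR_RGB2HSV); H,S,V=[hsv[...,i].astype(int) for i in range(3)]
save(im,sys.argv[1],(220,90,430,250),3.5)
lip=(H>18)&(H<38)&(S>100)&(V>100); lip[:150]=0; lip[215:]=0; lip[:,:230]=0; lip[:,410:]=0
P=W[lip]; P=P[np.isfinite(P).all(1)]; P=P[(P[:,2]>.033)&(P[:,2]<.038)]; print('lip',len(P),P.min(0),P.max(0),'ymid',(P[:,1].min()+P[:,1].max())/2)
gr=(H>45)&(H<85)&(S>100); gr[:175]=0; gr[240:]=0; gr[:,:230]=0;gr[:,410:]=0
Q=W[gr]; Q=Q[np.isfinite(Q).all(1)]; Q=Q[(Q[:,2]>.025)&(Q[:,2]<.06)]
X=[];Y=[]
for y in np.arange(.062,.122,.004):
    q=Q[abs(Q[:,1]-y)<.002]; X.append(y); Y.append(np.percentile(q[:,0],1))
c=np.polyfit(X,Y,1); print('board near x@.0925',np.polyval(c,.0925),'yaw',-np.degrees(np.arctan(c[0])),'ymid',(Q[:,1].min()+Q[:,1].max())/2,'zmed',np.median(Q[:,2]))
E
python3 meas.py w12; python3 -c "
from h import *
save(get_image('scene'),'s12',(280,190,380,280),7)"
```

```text
t 20.55 pos [0.5876 0.0919 0.0512] w 0.276 F [-6.5671  0.9597  0.5044] j [ 0.3431  0.6711 -0.9551  2.2091  1.6436  0.723  -0.2806]
tool x [-0.8809  0.0236 -0.4727] y [ 0.0333  0.9994 -0.0121] z [ 0.4721 -0.0264 -0.8811]
slope deg x,y [ 0.5229 -0.3361] z at TCP xy rel TCP -0.009289513032144356 n 2625 3230 res 0.0003600913378355881 xr 0.5559594989533151 0.584837805141521
lip 1639 [0.5508 0.0573 0.033 ] [0.5603 0.1273 0.036 ] ymid 0.09228369965764494
board near x@.0925 0.5576718245420034 yaw -2.0097719746436407 ymid 0.0920782311249966 zmed 0.04168265231485175
```

View pics/w12.png

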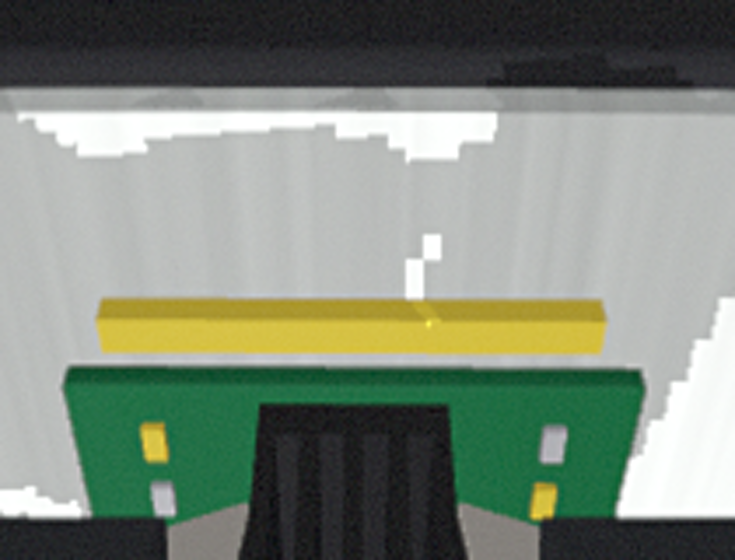

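View pics/s12.png

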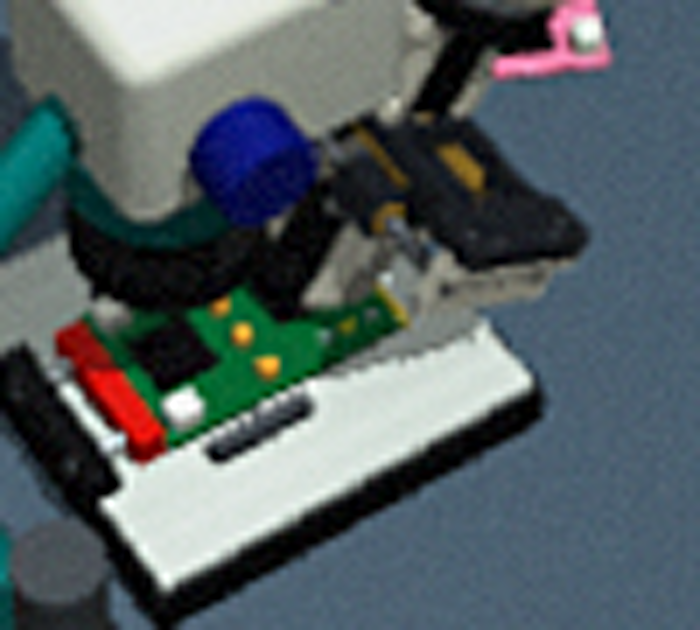

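arm_command --deltas '[{"xyz":[-0.15,0,0.08],"turn":0,"jaw":255},{"xyz":[-0.3,0.02,0.16],"turn":0,"jaw":255},{"xyz":[-0.3,0.02,0.16],"turn":0,"jaw":255}]'

```text
clock: 20.85
position: [0.5896, 0.092, 0.0505]
ee_rot: [0.039, 2.651, -0.027]
force: [-6.9, -0.7, -0.1]
width: 0.276
```

```bash
python3 meas.py w13
```

```text
t 20.9 pos [0.5895 0.092  0.0505] w 0.28 F [-7.221   1.0439  0.2048] j [ 0.3426  0.6739 -0.9531  2.2034  1.6388  0.7219 -0.2715]
tool x [-0.882   0.0227 -0.4707] y [ 0.0323  0.9994 -0.0124] z [ 0.4701 -0.0262 -0.8822]
slope deg x,y [ 0.0708 -0.3996] z at TCP xy rel TCP -0.009360836560735115 n 2417 2788 res 0.00033591255298107375 xr 0.5584059850079495 0.5860196037803505
lip 1683 [0.5511 0.0573 0.033 ] [0.5602 0.1272 0.0359] ymid 0.09226653309603472
board near x@.0925 0.5594593119710075 yaw -1.950532069197052 ymid 0.09217822782685342 zmed 0.0409756238333997
```

View pics/w13.png

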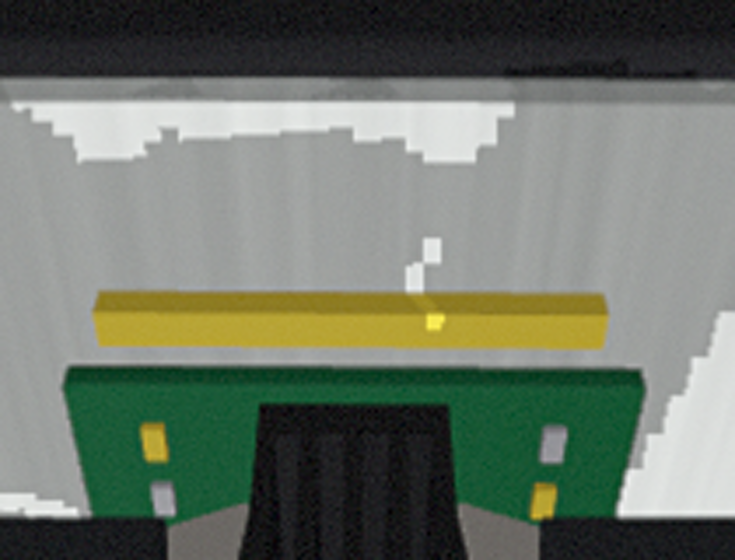

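arm_command --deltas '[{"xyz":[-0.15,0,0.08],"turn":0,"jaw":255},{"xyz":[-0.1,0,0.18],"turn":0,"jaw":255},{"xyz":[-0.02,0,0.32],"turn":0,"jaw":255},{"xyz":[0.06,0,0.46],"turn":0,"jaw":255}]'

```text
clock: 21.23
position: [0.5896, 0.0921, 0.0454]
ee_rot: [0.037, 2.654, -0.027]
force: [-8.2, -0.0, 0.2]
width: 0.279
```

```bash
python3 meas.py w14
```

```text
t 21.28 pos [0.5895 0.092  0.0451] w 0.28 F [-8.0635 -0.0013 -0.2291] j [ 0.339   0.6851 -0.9487  2.2047  1.6531  0.7248 -0.2817]
tool x [-0.8832  0.0216 -0.4684] y [ 0.031   0.9994 -0.0125] z [ 0.4679 -0.0256 -0.8834]
slope deg x,y [-0.0328 -0.3966] z at TCP xy rel TCP -0.009083676236272112 n 2529 2967 res 0.0003362578974518805 xr 0.5579772656489953 0.5867045175099552
lip 1857 [0.5511 0.0569 0.033 ] [0.5696 0.1273 0.038 ] ymid 0.09207397006388354
board near x@.0925 0.5595016923444783 yaw -1.7152792975263813 ymid 0.09218483301777655 zmed 0.035948049755762546
```

View pics/w14.png

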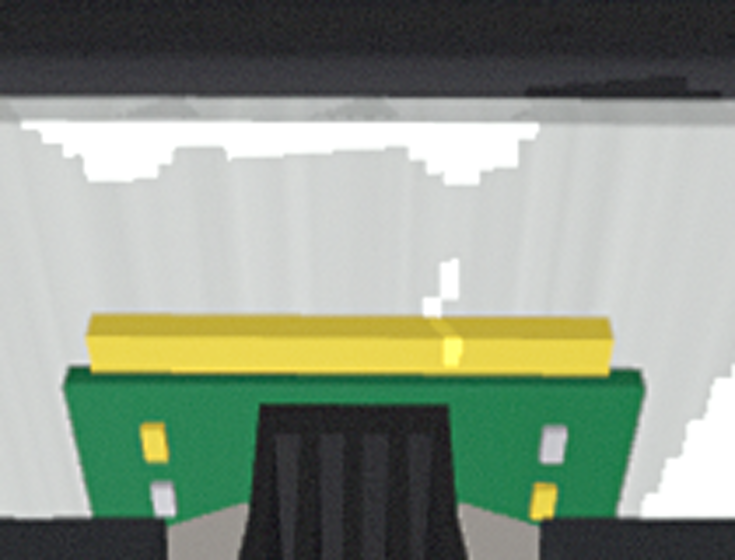

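arm_command --deltas '[{"xyz":[0,0,0.08],"turn":0,"jaw":255},{"xyz":[0.05,0,0.14],"turn":0,"jaw":255},{"xyz":[0.05,0,0.14],"turn":0,"jaw":255}]'

```text
clock: 21.53
position: [0.5888, 0.0921, 0.0439]
ee_rot: [0.036, 2.654, -0.027]
force: [-11.1, -3.4, 10.4]
width: 0.28
```

```bash
python3 meas.py w15
```

```text
t 21.58 pos [0.5888 0.0921 0.0439] w 0.28 F [-10.3143  -2.3601  11.1627] j [ 0.3381  0.6873 -0.9486  2.2066  1.6576  0.7265 -0.2859]
tool x [-0.8834  0.0205 -0.4682] y [ 0.0302  0.9995 -0.0132] z [ 0.4677 -0.0258 -0.8835]
slope deg x,y [-0.2742 -0.137 ] z at TCP xy rel TCP -0.00940977097231948 n 2124 2467 res 0.0003339303117915228 xr 0.5581217155243573 0.5856359889522555
lip 1904 [0.551  0.0569 0.033 ] [0.5683 0.1271 0.0364] ymid 0.09203076017922246
board near x@.0925 0.5594911311053066 yaw -2.270076823209815 ymid 0.09260473356752866 zmed 0.03453986795000305
```

arm_command --deltas '[{"xyz":[0.04,0,0],"turn":0,"jaw":255},{"xyz":[0.06,0,0],"turn":0,"jaw":170},{"xyz":[0.06,0,0],"turn":0,"jaw":140},{"xyz":[0.06,0,0],"turn":0,"jaw":120},{"xyz":[0.06,0,0],"turn":0,"jaw":120}]'

```text
clock: 22.0
position: [0.5887, 0.0921, 0.0437]
ee_rot: [0.036, 2.654, -0.027]
force: [-0.5, -0.1, -0.5]
width: 0.496
```

```bash
python3 meas.py w16
```

```text
t 22.05 pos [0.5886 0.0921 0.0437] w 0.516 F [ 1.3099 -0.4243 -0.1976] j [ 0.3376  0.6874 -0.9482  2.2074  1.6593  0.7267 -0.2882]
tool x [-0.8832  0.0208 -0.4685] y [ 0.0304  0.9995 -0.0131] z [ 0.468  -0.0258 -0.8833]
slope deg x,y [-0.0971 -0.2521] z at TCP xy rel TCP -0.009036255510235743 n 2228 2608 res 0.0003266983258367275 xr 0.5577340869516169 0.5903698705571957
lip 1891 [0.5508 0.0569 0.033 ] [0.5673 0.1272 0.0372] ymid 0.09207070955069019
board near x@.0925 0.5592692057811282 yaw -1.7038788571008303 ymid 0.09251140733244029 zmed 0.0346782127615687
```

View pics/w16.png

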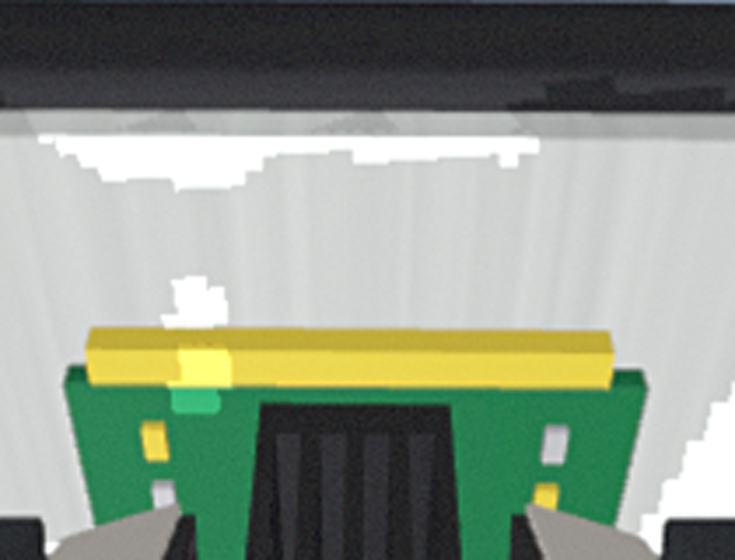

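arm_command --deltas '[{"xyz":[0,0,-0.5],"turn":0,"jaw":110},{"xyz":[0.5,0,-1.2],"turn":0,"jaw":100},{"xyz":[2,0,-2.2],"turn":0,"jaw":100},{"xyz":[4,-0.1,-3.5],"turn":0,"jaw":100},{"xyz":[6,-0.2,-4.6],"turn":0,"jaw":100}]'

```text
clock: 22.47
position: [0.5129, 0.0927, 0.057]
ee_rot: [0.036, 2.653, -0.027]
force: [-0.7, 0.1, -0.5]
width: 0.608
```

```bash
python3 chk3.py >/dev/null; python3 - <<'E'
from h import *
o,Rm=st()
im=get_image('wrist'); save(im,'w17'); np.savez('/tmp/w17.npz',**im)
im=get_image('scene'); save(im,'s17',(280,190,380,280),7); np.savez('/tmp/s17.npz',**im)
im=get_image('top'); save(im,'t17',(240,60,420,240),4)
E
```

```text
t 22.47 pos [0.5129 0.0927 0.057 ] w 0.608 F [-0.7298  0.0979 -0.4947] j [ 0.3439  0.6    -1.0175  2.3633  1.68    0.7392 -0.444 ]
tool x [-0.8828  0.021  -0.4693] y [ 0.0305  0.9995 -0.0127] z [ 0.4688 -0.0255 -0.883 ]
```

View pics/w17.png

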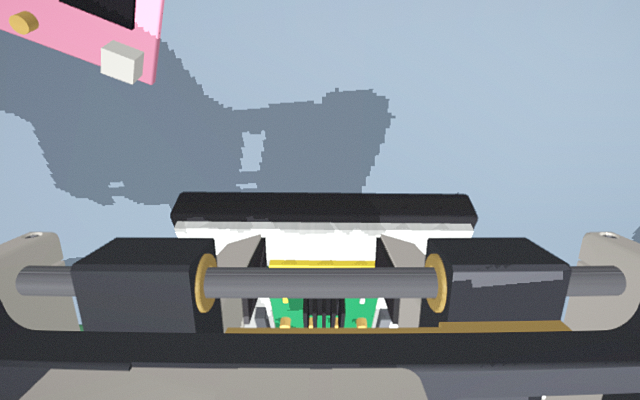

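View pics/s17.png

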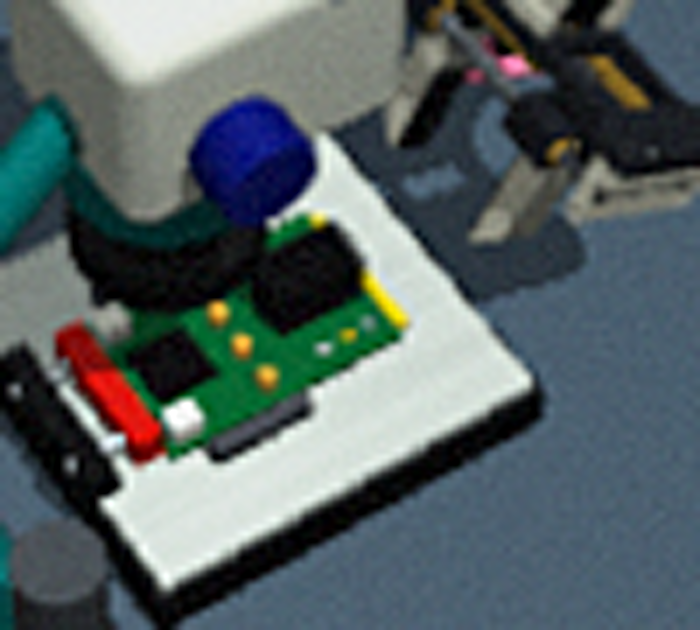

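```bash
python3 - <<'E'
from h import *
im=dict(np.load('/tmp/s17.npz')); W=cloud(im); z=W[...,2]; hsv=cv2.cvtColor(im['frame'],cv2.COLOR_RGB2HSV); H,S,V=[hsv[...,i].astype(int) for i in range(3)]
reg=(W[...,0]>.54)&(W[...,0]<.72)&(W[...,1]>.03)&(W[...,1]<.16)
g=reg&(H>45)&(H<85)&(S>90)&(abs(z-.035)<.008)
g=cv2.erode(g.astype(np.uint8),np.ones((3,3)))>0
P=W[g]; A=np.c_[P[:,:2]-[.617,.09],np.ones(len(P))]; k=np.ones(len(P),bool)
for _ in range(6):
    c=np.linalg.lstsq(A[k],P[k,2],rcond=None)[0]; r=A@c-P[:,2]; k=abs(r)<2*r[k].std()
print('plane deg',np.degrees(np.arctan(c[:2])),'z top at centre',c[2],k.sum())
chip=reg&(V<60)&(abs(z-.038)<.004)
n,l,s,cc=cv2.connectedComponentsWithStats(chip.astype(np.uint8))
for i in range(1,n):
    if s[i,4]>15: q=W[l==i]; print('dark',s[i],np.median(q,0),q.min(0),q.max(0))
g2=reg&(H>45)&(H<85)&(S>90)&(abs(z-.035)<.006)
for x in np.arange(.575,.68,.01):
    q=W[g2&(abs(W[...,0]-x)<.004)]
    if len(q): print(round(x,3),'ymax',q[:,1].max().round(4),end=' ; ')
st()
E
```

```text
plane deg [1.0327 3.5743] z top at centre 0.03393863886988976 94
dark [314 230  11   8  20] [0.6039 0.089  0.0381] [0.5896 0.0732 0.0348] [0.6078 0.106  0.0418]
dark [297 237  14  11  76] [0.6535 0.0887 0.0383] [0.6377 0.0687 0.0342] [0.67   0.106  0.0417]
0.575 ymax 0.1328 ; 0.585 ymax 0.1312 ; 0.595 ymax 0.1343 ; 0.605 ymax 0.1326 ; 0.615 ymax 0.1337 ; 0.625 ymax 0.1289 ; 0.635 ymax 0.1331 ; 0.645 ymax 0.1336 ; 0.655 ymax 0.1334 ; 0.665 ymax 0.1301 ; 0.675 ymax 0.1293 ; t 22.62 pos [0.5124 0.0925 0.0566] w 0.608 F [ 1.0677 -0.3484 -0.0404] j [ 0.3436  0.6002 -1.0171  2.3639  1.6796  0.7391 -0.4414]
tool x [-0.8834  0.0183 -0.4683] y [ 0.0282  0.9995 -0.0143] z [ 0.4678 -0.0259 -0.8834]
```

arm_command --deltas '[{"xyz":[2,-0.5,-2],"turn":0,"jaw":100},{"xyz":[2,-3.5,-4],"turn":0,"jaw":100},{"xyz":[1,-6.5,-6],"turn":0,"jaw":100},{"xyz":[0,-9.5,-8],"turn":0,"jaw":100},{"xyz":[-1,-12.5,-9.5],"turn":0,"jaw":100}]'

```text
clock: 23.03
position: [0.4722, -0.0138, 0.1358]
ee_rot: [0.033, 2.658, -0.032]
force: [-0.6, -0.5, -0.4]
width: 0.607
```

```bash
python3 - <<'E'
from h import *
im=get_image('wrist'); save(im,'w18'); np.savez('/tmp/w18.npz',**im); st()
E
```

```text
t 23.08 pos [ 0.4726 -0.0185  0.1367] w 0.607 F [ 0.7784 -3.334   1.594 ] j [ 0.7975  0.2775 -1.0734  2.3951  1.2692  0.387   0.1921]
tool x [-0.8854  0.0151 -0.4646] y [ 0.0291  0.9993 -0.023 ] z [ 0.464  -0.0339 -0.8852]
```

View pics/w18.png

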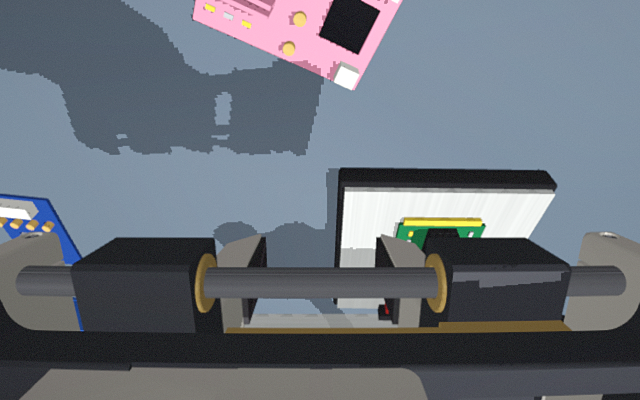

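arm_command --deltas '[{"xyz":[-0.8,-1.5,-2.5],"turn":0,"jaw":100},{"xyz":[-1.6,-3,-5],"turn":0,"jaw":100},{"xyz":[-2.4,-4.5,-7.5],"turn":0,"jaw":100},{"xyz":[-3.2,-6,-10],"turn":0,"jaw":100},{"xyz":[-3.9,-6.3,-12],"turn":0,"jaw":100}]'

```text
clock: 23.5
position: [0.4519, -0.0552, 0.1893]
ee_rot: [0.044, 2.683, -0.053]
force: [-0.7, -0.1, 1.0]
width: 0.605
```

```bash
python3 - <<'E'
from h import *
im=get_image('wrist'); save(im,'w19'); np.savez('/tmp/w19.npz',**im); st()
save(get_image('top'),'t19',s=1.2)
E
```

```text
t 23.55 pos [ 0.4516 -0.0551  0.1901] w 0.612 F [0.1681 0.1749 1.6807] j [ 1.1746  0.1051 -1.2302  2.3272  0.466   0.3559  1.1068]
tool x [-0.8971  0.0188 -0.4414] y [ 0.0365  0.9988 -0.0317] z [ 0.4403 -0.0446 -0.8967]
```

View pics/w19.png

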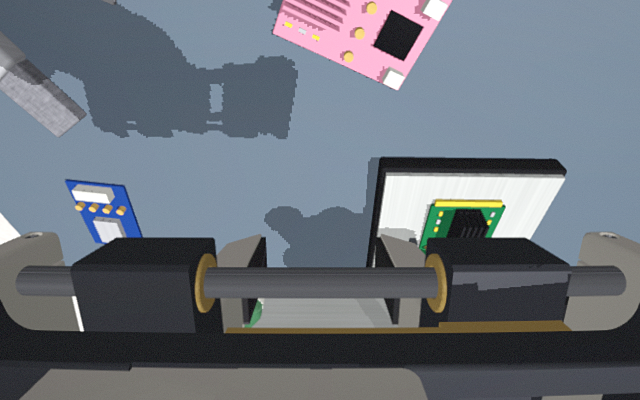

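View pics/t19.png

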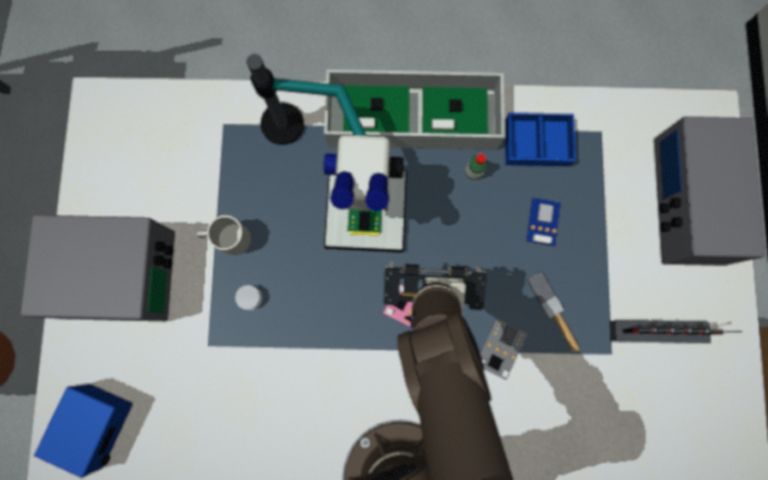

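```bash
python3 - <<'E'
from h import *
im=dict(np.load('/tmp/w19.npz')); W=cloud(im); z=W[...,2]; hsv=cv2.cvtColor(im['frame'],cv2.COLOR_RGB2HSV); H,S,V=[hsv[...,i].astype(int) for i in range(3)]
reg=(W[...,0]>.5)&(W[...,0]<.7)&(W[...,1]>-.02)&(W[...,1]<.2)
lip=reg&(H>18)&(H<38)&(S>100)&(z>.033)&(z<.037)
P=W[lip]; P=P[(P[:,0]<.565)]; print('lip',len(P),P.min(0),P.max(0),'ymid',(P[:,1].min()+P[:,1].max())/2)
gr=reg&(H>45)&(H<85)&(S>90)&(abs(z-.035)<.004); G=W[gr]
A=np.c_[G[:,:2]-[.58,.092],np.ones(len(G))];k=np.ones(len(G),bool)
for _ in range(6):
    c=np.linalg.lstsq(A[k],G[k,2],rcond=None)[0]; r=A@c-G[:,2]; k=abs(r)<2*r[k].std()
print('plane deg',np.degrees(np.arctan(c[:2])),'ztop',c[2],len(G))
for x in np.arange(.562,.6,.004):
    q=G[abs(G[:,0]-x)<.002]
    if len(q)>4: print(round(x,3),'board y',q[:,1].min().round(4),q[:,1].max().round(4),((q[:,1].min()+q[:,1].max())/2).round(4))
sk=reg&(V<70)&(abs(z-.063)<.004); q=W[sk]
if len(q)>20: print('sink',cv2.minAreaRect((q[:,:2]*1000).astype(np.float32)))
pl=reg&(S<60)&(V>110)&(abs(z-.03)<.004); P=W[pl]
for x in (.53,.54,.55): 
    q=P[abs(P[:,0]-x)<.002]; print('plate',x,(q[:,1].min()+q[:,1].max())/2)
E
```

```text
lip 394 [0.551  0.0563 0.033 ] [0.561  0.1279 0.0361] ymid 0.09210646607112272
plane deg [ 0.0435 -0.1333] ztop 0.03479836396953468 1203
0.562 board y 0.0528 0.131 0.0919
0.566 board y 0.0532 0.1305 0.0919
0.57 board y 0.053 0.1309 0.092
0.574 board y 0.0526 0.1303 0.0915
0.578 board y 0.0524 0.1311 0.0917
0.582 board y 0.0523 0.1307 0.0915
0.586 board y 0.0523 0.1301 0.0912
0.59 board y 0.0521 0.1304 0.0912
0.594 board y 0.052 0.1296 0.0908
0.598 board y 0.0517 0.1302 0.091
sink ((570.1328735351562, 92.13008880615234), (18.005098342895508, 26.409076690673828), 0.9207147359848022)
plate 0.53 0.09270863549531667
plate 0.54 0.09290883192952587
plate 0.55 0.09231930120726022
```

```bash
python3 -c "
from cell import sign_off
print(sign_off())"
```

```text
the job is handed in; nothing more can be done
None
```

I put the green finned-heat-sink board on the stage, lying flat and clamped between the yellow lip and the red jaw, heat sink towards the robot. I then handed the job in at about 23.6 s of the 56 s. The interface reports no verdict.

**How it went**
- I first turned the board on the bench with the tool vertical, to line it up with the stage.
- The moves cannot tilt the tool directly. I leaned it about 28° to 30° by pushing at the arm's reach limit, and while doing so joint 6 read up to 2.003 rad against its stated 2 rad limit.
- Regripping by the heat sink needed a different arm posture, which I got by holding joint 7 against its own limit.
- I pressed the far edge about 7 mm into the jaw. The wrist force was 7–8 N during the push and about 15 N at touchdown.
- I lowered the near edge behind the lip, released the board and backed the arm off.

**Last checks**

| Check | Result |
|---|---|
| Flatness (wrist camera) | slopes 0.04° and 0.13° |
| Height (wrist camera) | top face at z = 34.8 mm, about 35 mm expected |
| Centring | board middle line within about 0.5 mm of my estimate of the stage's middle line |
| Chip position (scene camera) | about 1 mm from the expected point in x and 0.6 mm in y |
| Bystanders | the top view shows none visibly moved |
| Microscope | no sign of contact in the wrist force |

**What disagreed or is uncertain**
- The much coarser scene camera gave a board slope of about 3.6° in y. I took this as depth noise, because the closer wrist camera showed the board flat.
- My estimates of the stage centre from different views differed by 1 to 2 mm. I used the wrist view at the lip.

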